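# Stow long-spout paint bottles in the slotted caddy

## Task

Put the two long-spout bottles that stand loose on the table away in the two free bays of the bottle caddy, tilting each one in between the front wall and the slotted top, so that both stand upright on the caddy's floor with their spouts up through the slots. Do not knock a bottle over, and leave the bottle already in the caddy, the tin, the brush pot and the tub where they are.

Things in the scene. Friction and masses are not known exactly. Their poses are not given: they have to be found in the camera images.
- caddy: Fixed plywood bottle caddy, 163 mm deep (x), 300 wide (y), 142 high. Origin: at table level, mid-width, under the front wall's inner face; x points level into the caddy, y to its left, z up. Floor's top is at z 8 mm. Back wall: inner face at x 145, 95 high. Three bays centred at y -95, 0, 95 mm, with 4 mm partitions at y -47.5 and 47.5, 50 high. End walls 8 mm thick, 50 high to x 36, then up to the roof.
- front_wall_top (a point): Mid-width on the inner top edge of the caddy's front wall (robot's side): caddy x 0, z 50 mm. The wall is 10 mm thick, x -10 to 0 mm.
- roof_edge (a point): On the top of the caddy's roof at its front edge, mid-width (in the middle slot's mouth): caddy x 36, z 142 mm. The roof is 6 mm thick (underside z 136) and runs from x 36 to 153 mm. The way in between the front wall's top and this edge is 36 mm in x and 86 mm high: an upright bottle cannot pass, one leaning some 30 deg towards the robot, underside leading, can.
- slot_end (a point): Blind end of the roof's middle slot, on the roof's top: caddy x 92 mm. Each bay has such a slot on its centre line, 40 mm wide, square-ended, open at the roof's front edge; a stowed bottle's spout stands up through it.
- free_bay1 (a point): Centre, on the caddy's floor (1 mm thin cork disc, 60 mm diameter, look only), of a bay that is free: caddy x about 56 mm, and y about -95, 0 or 95 mm (within 6 mm).
- free_bay2 (a point): The same for the other free bay.
- bottle_a_mid (a point): White plastic bottle with a long spout, 190 mm tall, about 0.3 kg: round body 56 mm diameter up to 92 mm, shoulder narrowing up to 107 mm, then a straight round spout 28 mm in diameter up to the flat top. The point is on its axis half-way up, 95 mm above its underside; z points out of the spout. Stands loose on the table, to be stowed; either bottle may go in either free bay.
- bottle_b_mid (a point): White plastic bottle with a long spout, 190 mm tall, about 0.3 kg: round body 56 mm diameter up to 92 mm, shoulder narrowing up to 107 mm, then a straight round spout 28 mm in diameter up to the flat top. The point is on its axis half-way up, 95 mm above its underside; z points out of the spout. The other bottle to be stowed.
- stowed_mid (a point): White plastic bottle with a long spout, 190 mm tall, about 0.3 kg: round body 56 mm diameter up to 92 mm, shoulder narrowing up to 107 mm, then a straight round spout 28 mm in diameter up to the flat top. The point is on its axis half-way up, 95 mm above its underside; z points out of the spout. This one already stands in a bay of the caddy; leave it there.
- tin_mid (a point): Closed steel paint tin, 78 mm diameter, 96 mm high, standing on the table; this point is its centre, half-way up. Leave it alone.
- brushpot_mid (a point): Terracotta pot, 72 mm diameter and 100 mm high, with three brushes standing in it, which reach up to 207 mm above the table and stay within 40 mm of its axis; this point is the pot's centre, 50 mm above its underside. Leave it alone.
- tub_mid (a point): Low white tub with a grey lid, 84 mm diameter, 78 mm high, standing in front of the caddy; this point is its centre, half-way up. Leave it alone.
Not all that is in view belongs to the job. What is shaped like the part that bears bottle_a_mid but blue is not meant.

How it is judged:
At the end, for the whole second after the job is handed in: Both loose bottles, and the one that was there from the start, stand upright (within 4.5 deg) on the caddy's floor (height within 8 mm), inside its walls under the slotted roof (x of bottle_a_mid in the frame of caddy between 0.02 and 0.12 m and y of bottle_a_mid in the frame of caddy between -0.14 and 0.14 m and z of bottle_a_mid in the frame of caddy between 0.095 and 0.111 m and angle between each of bottle_a_mid, bottle_b_mid, stowed_mid's own z axis and vertical below 0.08 rad and x of bottle_b_mid in the frame of caddy between 0.02 and 0.12 m and y of bottle_b_mid in the frame of caddy between -0.14 and 0.14 m and z of bottle_b_mid in the frame of caddy between 0.095 and 0.111 m and x of stowed_mid in the frame of caddy between 0.02 and 0.12 m and y of stowed_mid in the frame of caddy between -0.14 and 0.14 m and z of stowed_mid in the frame of caddy between 0.095 and 0.111 m); the robot touches nothing.
It fails at once if the tin is shifted by more than 30 mm (distance of tin_mid from where it was at the start of the episode above 0.03 m).
It fails at once if the brush pot is shifted by more than 30 mm (distance of brushpot_mid from where it was at the start of the episode above 0.03 m).
It fails at once if the tub is shifted by more than 30 mm (distance of tub_mid from where it was at the start of the episode above 0.03 m).
It fails at once if the bottle already in the caddy is shifted by more than 30 mm (distance of stowed_mid from where it was at the start of the episode above 0.03 m).
It fails at once if a loose bottle is knocked over (leans more than 70 deg) (angle between any of bottle_a_mid, bottle_b_mid's own z axis and vertical above 1.22 rad).
It also fails if it takes over 72 s, if anything falls off the work surface, if the arm or the gripper's body presses on something with over 40 N, if the wrist force passes 120 N, or if a joint passes its speed limit or range.

## Robot

A 6-joint arm with a two-finger parallel gripper is mounted at the origin on the work surface. World frame = base frame: x ahead of the robot, y to its left, z up, the work surface at z = 0. Lengths are in m, angles in rad, forces in N, time in s.
With the tool pointing down it reaches from about 0.25 to 0.8 m from the base axis. Payload 8.5 kg.
Tool frame: the origin (TCP) lies on the centre line of the jaws, within the pads' length; the fingertips stand 14 mm ahead of it and the grasp point (between the pads) lies 5 mm behind it (tcp_to_tips is the distance from the TCP to the fingertips, in m); z points along the fingers, y is the direction in which the jaws open and shut (so a half turn about z gives the same grasp; the last joint's range is limited). The gripper opens to 85 mm and grips with 20 to 120 N. Pads are 22 mm wide; open, the fingers measure 114 mm over their backs; the gripper's body (76 mm by 85 mm) begins 54 mm behind the grasp point. The pads swing forward as they close: fully open they stand 13 mm farther back than shut.
Start: joints at [-1.146, 0.238, -0.013, 1.319, 0, 1.571], TCP at [0.216, -0.478, 0.221] pointing down, gripper open.
Joint ranges: [-2.66, 2.66], [-1.03, 1.9], [-1.14, 1.46], [-1.82, 2.27], [-1.45, 1.34], [-3.14, 3.14]. Speed limits (rad/s): [2.22, 2.22, 2.79, 3.14, 3.14, 3.14].

## Interface

Orientations are given as a rotation vector (axis times angle).
In Python, from workcell import get_state, read_camera, job_done, tcp_to_tips gives the robot as it stands.
- The arm moves only by the tool carry_out, never from a script. Its argument "targets" is text: rows parted by semicolons, each of 4 numbers parted by spaces: the shift along the tool's x, y, z in cm, then the turn about the tool's z in rad. In form: tx ty tz turn; .... A call has 1 to 20 rows; each row is the pose to reach, as a shift and turn from the pose commanded when the call began, along the tool's axes at that moment; what a row does not reach only later rows make up. A row lasts 1/10 s, in which the tool goes at most 50 mm and 8.59 degrees, less where a joint would pass 70% of its speed; a pose out of reach is approached as far as the arm can. A call with a gripper value outside its range is refused whole. "jaw" is the gripper's target within -1 to 1 (shut at 1, half-way at 0, fully open at -1), set as the call begins (left out, the last holds). The fingers move at their own pace and stop on an object; the grip force is fixed at half the most. Time passes only in rows, so rows that repeat a pose let the fingers close. It gives the time, the measured TCP pose, the force and the opening at its end, in the units of the state.
- get_state(): the state, without advancing time (a new reading comes with each control period).
- read_camera(name): name is "side" or "top"; returns a dict with "img" (420x560x3 uint8, red, green, blue), "vfov" (degrees; the focal length in pixels is half the picture's height over the tangent of half this angle, whatever the lens; pixels are square), "cx", "cy" (the principal point, pixels), "R" (3x3) and "t" (3): a world point X has camera coordinates R X + t. Camera axes: x right, y down, z forward; pixel columns grow to the right and rows downward; lengths in m; the calibration is good to about 2 mm. A picture is of the moment at which its call begins. There is no depth.
- job_done(): hands the job in, once; it reports no verdict.
The state is a dict: "clock": time; "joints": joint angles; "qd": joint speeds; "joint_torque": joint torques, N m; "tool_pos": TCP position; "eef_rot": TCP orientation; "wrist_force": force on the tool from outside, world axes, zero at the start; "moment": the same for the moment, N m; "finger_gap": finger opening in m.
Only numpy, scipy, OpenCV 4.12 (cv2) and the standard library are available. Lean on these libraries where they do the work, as an engineer would, in place of code of your own. Each camera call takes 0.05 s, during which the arm holds its last target.

## Working session

There is one attempt and no reset: what is moved stays moved. The work goes in short steps, Python scripts to look and compute and a tool call to move; the robot and the scene stay as the last step left them, time stands still between calls to the robot, and variables do not carry over. Pictures are saved under pics/ and viewed, and the job is handed in when it is done.

Besides the shell and the picture viewer there is one more tool, called after "Request:" as name(argument=value, ...), one argument or row to a line, values as JSON. carry_out: Moves the arm, as the interface text tells. Its arguments: {"type":"object","properties":{"targets":{"type":"string"},"jaw":{"type":"number"}},"required":["targets"]}

```bash
ls; mkdir -p pics; python3 - <<'E'
from workcell import *
import cv2,numpy as np
s=get_state();print(s);print(tcp_to_tips if not callable(tcp_to_tips) else tcp_to_tips())
for n in("side","top"):
    c=read_camera(n);print(n,c["vfov"],c["cx"],c["cy"],c["R"],c["t"],[k for k in c])
    cv2.imwrite(f"pics/{n}0.png",c["img"][:,:,::-1])
E
```

```text
pics
{'clock': 0.0, 'joints': array([-1.14601136e+00,  2.38770265e-01, -1.42336107e-02,  1.31917580e+00,
       -5.33810751e-06,  1.57078163e+00]), 'qd': array([ 0.00195635, -0.00076681, -0.00040792, -0.00027969, -0.0007268 ,
        0.00070628]), 'joint_torque': array([ 6.08458668e-04, -5.38775754e+01,  3.46441627e+01,  1.84625789e-02,
       -1.06341365e-04, -1.12983994e-05]), 'tool_pos': array([ 0.21619533, -0.47796964,  0.22019117]), 'eef_rot': array([-3.06967343e+00, -6.61983034e-01,  4.66040257e-04]), 'wrist_force': array([-1.01316243,  0.57653024, -1.22725977]), 'moment': array([-0.00995141,  0.03729701, -0.01562471]), 'finger_gap': 0.0855621454480059}
0.014
side 44.13593012620101 280.70725590791295 208.87764959173737 [[-0.81309466 -0.58208868  0.00706067]
 [-0.30194819  0.41134659 -0.86001237]
 [ 0.49769908 -0.70140342 -0.51022434]] [0.45458528 0.26094467 1.09728788] ['img', 'vfov', 'cx', 'cy', 'R', 't']
top 42.60317547586952 286.67735714072455 207.25124233360785 [[ 0.02562256 -0.99936677  0.02468914]
 [-0.98783694 -0.0291005  -0.15274599]
 [ 0.15336773 -0.0204751  -0.98795704]] [-0.0401168   0.56463653  1.19987525] ['img', 'vfov', 'cx', 'cy', 'R', 't']
```

View pics/side0.png

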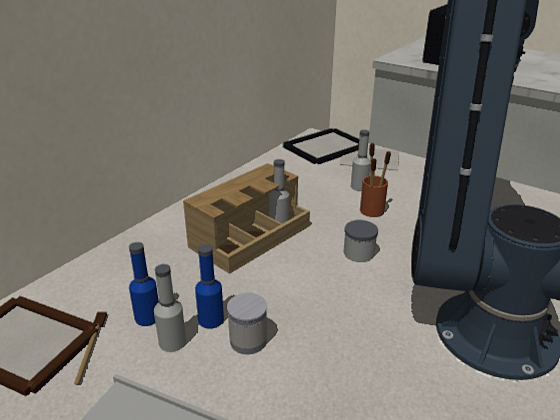

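View pics/top0.png

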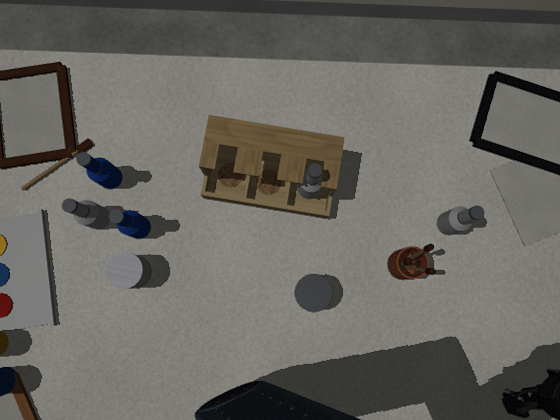

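The top view shows three white bottles: (88,212), (462,220), and the stowed one at (312,180). The blue look-alikes are at (100,170) and (133,223). The tub is at (314,292), the tin at (125,270) and the pot at (408,262). The targets are the white bottles at (88,212) and (462,220). I'll check them in crops.

```bash
cat > h.py <<'E'
import numpy as np,cv2
from workcell import *
def cam(n):
    c=read_camera(n); c["f"]=210/np.tan(np.radians(c["vfov"])/2); return c
def proj(c,X):
    X=np.atleast_2d(X); Y=X@np.array(c["R"]).T+c["t"]
    return np.c_[c["f"]*Y[:,0]/Y[:,2]+c["cx"],c["f"]*Y[:,1]/Y[:,2]+c["cy"]]
def back(c,uv,z):
    d=np.array([(uv[0]-c["cx"])/c["f"],(uv[1]-c["cy"])/c["f"],1.]);R=np.array(c["R"]);d=R.T@d;o=-R.T@c["t"]
    return o+d*(z-o[2])/d[2]
def crop(c,name,x0,y0,w,h,k):
    cv2.imwrite(f"pics/{name}.png",cv2.resize(c["img"][y0:y0+h,x0:x0+w,::-1],None,fx=k,fy=k,interpolation=cv2.INTER_CUBIC))
E
python3 - <<'E'
from h import *
t=cv2.imread("pics/top0.png")[:,:,::-1];s=cv2.imread("pics/side0.png")[:,:,::-1]
crop({"img":t},"t_caddy",190,105,180,130,4)
crop({"img":t},"t_L",40,140,150,150,4)
crop({"img":t},"t_R",370,180,140,110,5)
crop({"img":s},"s_c",110,120,220,240,3) if 0 else crop({"img":s},"s_L",110,230,180,140,4)
E
```

```text
(no output)
```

View pics/t_caddy.png

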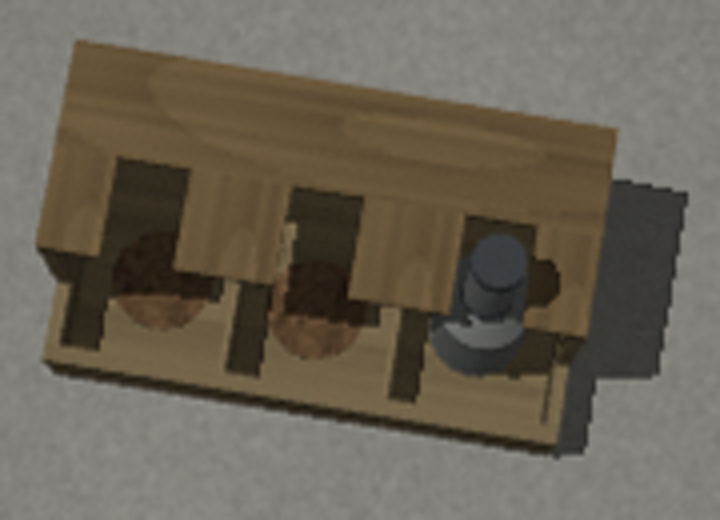

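View pics/t_L.png

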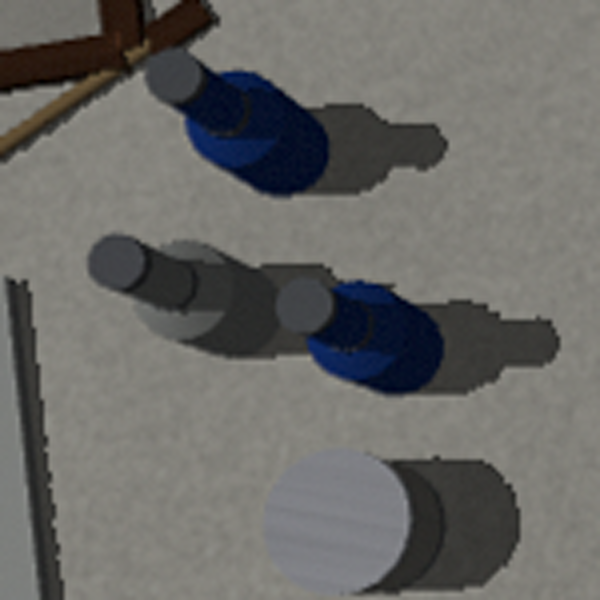

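View pics/t_R.png

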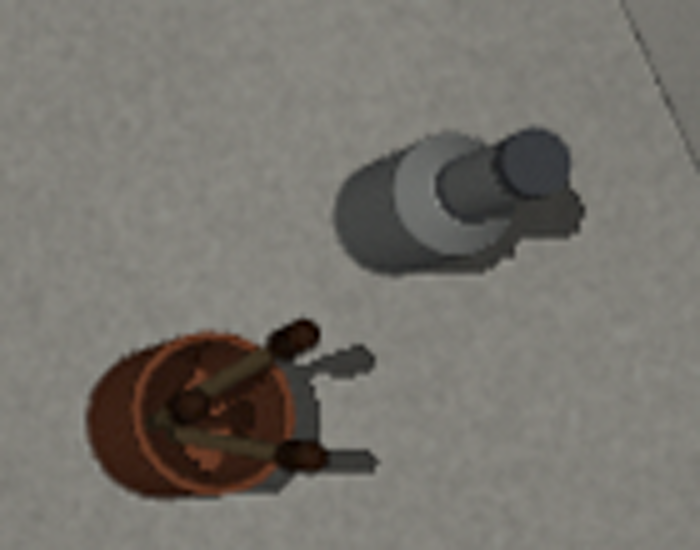

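View pics/s_L.png

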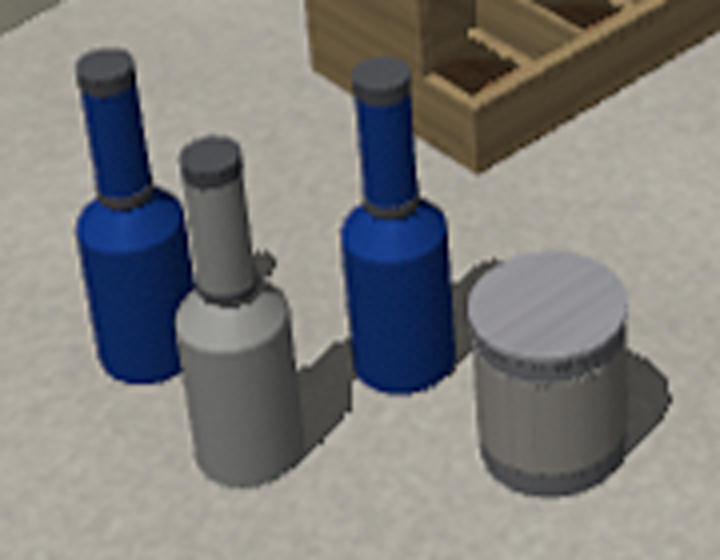

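```bash
cat >> h.py <<'E'
def cT(p): # x,y,yaw
    c,s=np.cos(p[2]),np.sin(p[2]); return np.array([[c,-s,0,p[0]],[s,c,0,p[1]],[0,0,1,0],[0,0,0,1.]])
E
python3 - <<'E'
from h import *
from scipy.optimize import least_squares as LS
T=cam("top");S=cam("side")
crop(S,"s_cad",170,150,160,125,5); crop(S,"s_R",320,120,90,130,5)
pts=np.array([[.153,.15,.142],[.153,-.15,.142],[.036,.15,.142],[.036,-.15,.142],[-.01,.15,.05],[-.01,-.15,.05]])
uv=np.array([[209.1,115.1],[344.1,137.1],[199.1,167.4],[336.9,188.7],[200.9,195.4],[328.9,215.9]])
def r(p):
    X=pts@cT(p)[:3,:3].T+[p[0],p[1],0]; return (proj(T,X)-uv).ravel()
o=LS(r,[.6,0,0]);print(o.x,o.fun.round(1))
for p in [[.092,0,.142],[.036,0,.142],[0,0,.05],[.056,.095,.009],[.056,0,.009]]:
    X=(cT(o.x)@np.r_[p,1])[:3];print(p,X.round(4),proj(T,X).round(1),proj(S,X).round(1))
p=back(T,(69.6,205.9),.19);print("L",p,proj(S,p)); print(back(S,(162.6,268.9),.19))
p=back(T,(476.9,212.3),.19);print("R",p,proj(S,p))
for n,q,z in[("tin",(124.6,270.4),.096),("tub",(314,292),.078),("pot",(413,262.5),.1),("blueN",(116,216),.19),("blueF",(83.7,159),.19)]:
    p=back(T,q,z);print(n,p,proj(S,p))
E
```

```text
[ 0.57664174  0.02399159 -0.13072182] [-0.7  0.   0.6 -0.2 -0.4 -0.4  0.2  0.4 -0.3  0.   0.7  0.1]
[0.092, 0, 0.142] [0.6679 0.012  0.142 ] [[272.1 152.9]] [[244.4 186.6]]
[0.036, 0, 0.142] [0.6123 0.0193 0.142 ] [[267.9 178.1]] [[259.6 193.9]]
[0, 0, 0.05] [0.5766 0.024  0.05  ] [[265.8 201.5]] [[269.9 229.6]]
[0.056, 0.095, 0.009] [0.6445 0.1109 0.009 ] [[230.5 175.2]] [[228.8 249.3]]
[0.056, 0, 0.009] [0.6322 0.0167 0.009 ] [[269.8 181.4]] [[255.1 234.6]]
L [0.53271308 0.41594348 0.19      ] [[164.02695247 266.2176049 ]]
[0.52875535 0.42329008 0.19      ]
R [ 0.54386068 -0.411679    0.19      ] [[364.84427826 130.49657689]]
tin [0.40941639 0.32240078 0.096     ] [[247.73869983 303.48577802]]
tub [ 0.37385858 -0.08863042  0.078     ] [[361.13860846 226.53930301]]
pot [ 0.44298649 -0.30213139  0.1       ] [[375.63221754 179.76760968]]
blueN [0.51489929 0.32166752 0.19      ] [[205.35618173 246.25133503]]
blueF [0.63037884 0.39581916 0.19      ] [[137.25442007 243.87187109]]
```

View pics/s_cad.png

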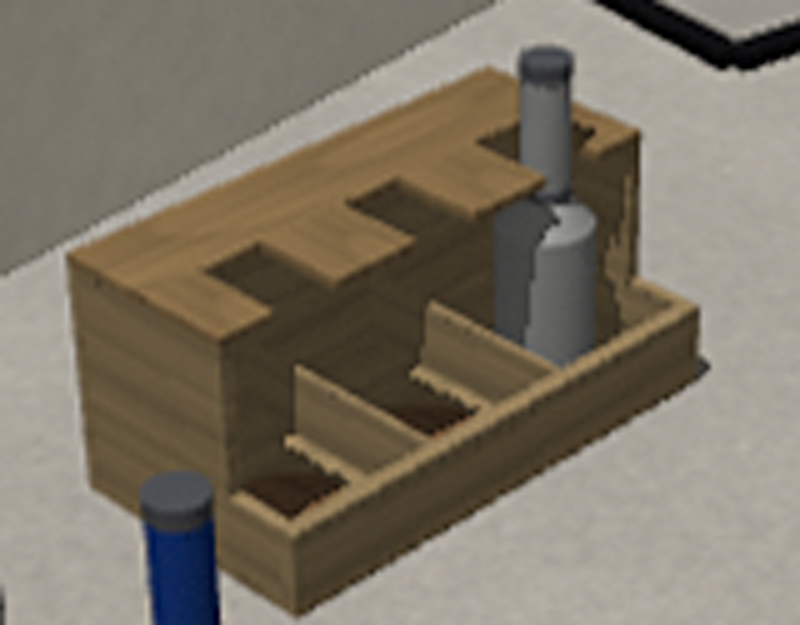

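View pics/s_R.png

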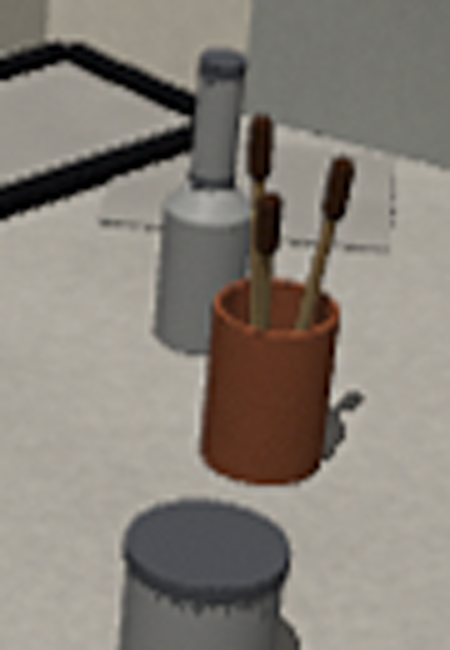

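Request:
carry_out(
  targets="0 0 -4 0.12; 0 0 -8 0.24; 0 0 -10 0.24",
  jaw=-1,
)

```text
clock: 0.5
tool_pos: [0.2165, -0.4787, 0.3237]
eef_rot: [3.126, 0.283, 0.001]
wrist_force: [-0.4, -0.0, 0.1]
finger_gap: 0.0853
```

```bash
cat >> h.py <<'E'
from scipy.spatial.transform import Rotation as Ro
CAD=None
def st():
    s=get_state();R=Ro.from_rotvec(s["eef_rot"]).as_matrix();
    print("t",round(s["clock"],2),"tcp",s["tool_pos"].round(4),"head",round(np.degrees(np.arctan2(R[1,0],R[0,0])),2),"tiltdeg",round(np.degrees(np.arccos(-R[2,2])),2),"j",s["joints"].round(3),"F",s["wrist_force"].round(1),"gap",round(s["finger_gap"],4)); return s,R
def sh(R,d): print("shift cm xyz",(np.array(d)@R*100).round(2))
E
python3 - <<'E'
from h import *
from scipy.optimize import least_squares as LS
s,R=st()
T=cam("top");S=cam("side")
a=np.array
def both(tu,su,z,nm):
    f=lambda p:np.r_[(proj(T,[p[0],p[1],z])[0]-tu),(proj(S,[p[0],p[1],z])[0]-su)]
    o=LS(f,[.5,0]);print(nm,o.x,o.fun)
both(a([69.6,205.9]),a([162.6,268.9]),.19,"L")
both(a([476.7,212.1]),a([364,132.4]),.19,"R")
pts=np.array([[.153,.15,.142],[.153,-.15,.142],[.036,.15,.142],[.036,-.15,.142],[-.01,.15,.05],[-.01,-.15,.05]])
uv=np.array([[209.1,115.1],[344.1,137.1],[199.1,167.4],[336.9,188.7],[200.9,195.4],[328.9,215.9]])-[.4,.4]
sx=a([[.153,.15,.142],[.036,.15,.142],[.153,-.15,.142],[.036,-.15,.142],[-.01,.15,.05],[-.01,-.15,.05],[-.01,.15,0]])
su=a([[68,258],[220,343],[489,66],[638,131],[297,535],[700,306],[298,614]])/5+a([170,150])-.4
def r(p):
    M=cT(p);f=lambda q:(np.c_[q,np.ones(len(q))]@M.T)[:,:3]
    return np.r_[(proj(T,f(pts))-uv).ravel(),(proj(S,f(sx))-su).ravel()]
o=LS(r,[.6,0,0]);print(o.x,o.fun.round(1))
E
```

```text
t 0.5 tcp [ 0.2165 -0.4787  0.3237] head 10.35 tiltdeg 0.16 j [-1.146  0.226  0.23   1.573  0.     1.815] F [-0.4 -0.   0.1] gap 0.0853
L [0.53221724 0.41869708] [-1.39850581  0.20315503  0.52573883 -1.87010926]
R [ 0.54425348 -0.4101779 ] [-0.53198853 -0.01073162  0.49409066 -1.78076768]
[ 0.57719565  0.02585695 -0.12957502] [-1.2  0.2  0.1 -0.2 -0.9 -0.2 -0.3  0.4 -0.8  0.2  0.3  0.2 -0.2 -1.7
  0.3 -1.8 -0.1 -0.9  0.9 -1.  -0.3 -0.5  0.2 -1.   0.4  0.4]
```

Request:
carry_out(
  targets="2 0 0 -0.14; 4 0 0 -0.28; 6 0 0 -0.42; 8 0 0 -0.56; 10 0 0 -0.70; 12 -0.2 0 -0.84; 14 -0.2 0 -0.98; 16 -0.2 0 -1.12; 18 -0.3 0 -1.26; 20 -0.4 0 -1.40; 22 -0.5 0 -1.54; 24 -0.6 0 -1.68; 26 -0.7 0 -1.82; 28 -0.8 0 -1.96; 30 -0.8 0 -2.10; 32 -0.8 0 -2.24; 33.5 -0.8 0 -2.38; 33.5 -0.8 0 -2.52; 33.5 -0.8 0 -2.66; 33.5 -0.8 0 -2.80",
)

```text
clock: 2.6
tool_pos: [0.5443, -0.4087, 0.3191]
eef_rot: [-0.236, -3.131, -0.002]
wrist_force: [0.8, 0.4, -1.1]
finger_gap: 0.085
```

```bash
python3 - <<'E'
from h import *
s,R=st()
sh(R,np.array([.5443,-.4102,.165])-s["tool_pos"])
for n in("top","side"):
    c=cam(n);cv2.imwrite(f"pics/{n}1.png",c["img"][:,:,::-1]);print(proj(c,s["tool_pos"]))
E
```

```text
t 2.6 tcp [ 0.5443 -0.4087  0.3191] head 171.39 tiltdeg 0.13 j [-0.644  0.541  0.706  1.738  0.    -0.494] F [ 0.8  0.4 -1.1] gap 0.085
shift cm xyz [-0.06 -0.17 15.41]
[[501.85070045 201.81253329]]
[[368.25917088  88.77914114]]
```

View pics/top1.png

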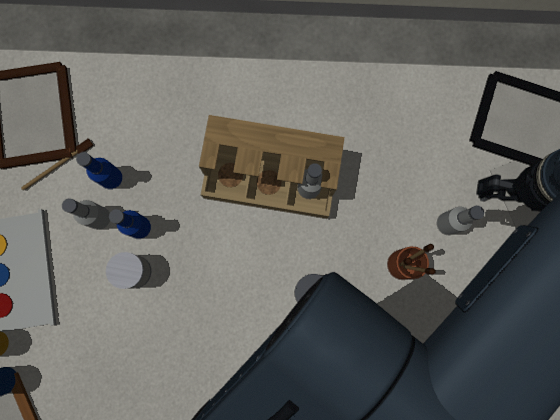

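View pics/side1.png

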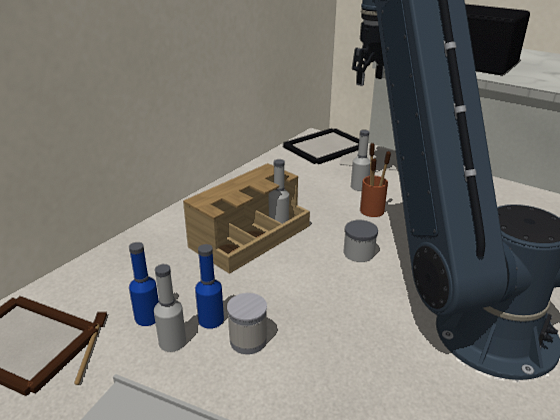

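The side view shows the open jaws above the right-hand bottle at about (365,70). The top view shows one finger at (488,188). I'll descend part-way and check again.

Request:
carry_out(
  targets="0 -0.1 2 -0.02; 0 -0.2 4 -0.02; 0 -0.2 6 -0.02; 0 -0.2 8 -0.02; 0 -0.2 9.5 -0.02; 0 -0.2 9.5 -0.02",
)

```text
clock: 3.3
tool_pos: [0.5427, -0.4101, 0.2228]
eef_rot: [-0.22, -3.13, -0.004]
wrist_force: [-0.9, 0.0, -0.1]
finger_gap: 0.0853
```

```bash
python3 - <<'E'
from h import *
s,R=st()
sh(R,np.array([.5443,-.4102,.165])-s["tool_pos"])
T=cam("top");S=cam("side");crop(T,"t2",410,150,150,110,5);crop(S,"s2",320,50,100,150,4)
E
python3 -c "
import cv2,numpy as np
a=cv2.imread('pics/t2.png');b=cv2.imread('pics/s2.png')
a=cv2.resize(a,(480,352));b=cv2.resize(b,(300,450));h=np.zeros((450,780,3),'uint8');h[:352,:480]=a;h[:,480:]=b;cv2.imwrite('pics/m2.png',h)"
```

```text
t 3.3 tcp [ 0.5427 -0.4101  0.2228] head 171.95 tiltdeg 0.28 j [-0.647  0.523  0.429  1.482  0.    -0.507] F [-0.9  0.  -0.1] gap 0.0853
shift cm xyz [-0.19 -0.01  5.78]
```

View pics/m2.png

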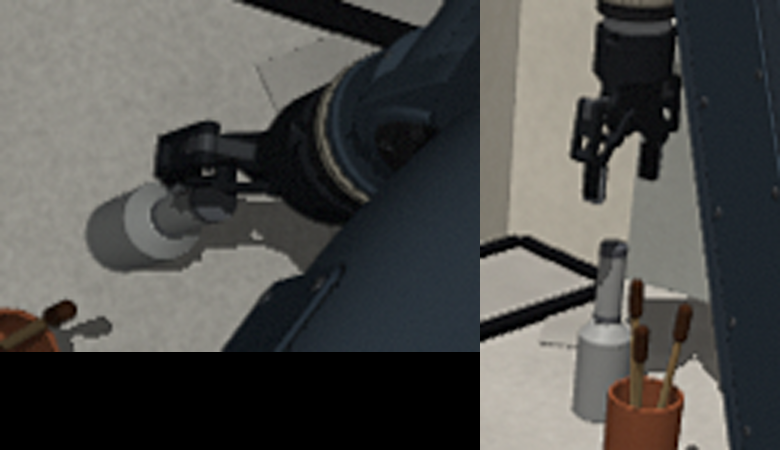

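The jaws straddle the spout: in the crop the fingers are at x≈593 and 650 and the spout is at 613. Descending and gripping.

Request:
carry_out(
  targets="-0.1 0 2 0; -0.2 0 4 0; -0.2 0 5.6 0; -0.2 0 5.6 0",
)

```text
clock: 3.8
tool_pos: [0.5453, -0.4108, 0.1685]
eef_rot: [-0.217, -3.132, -0.002]
wrist_force: [0.2, 0.7, -0.1]
finger_gap: 0.0856
```

Request:
carry_out(
  targets="0 0 0 0; 0 0 0 0; 0 0 0 0; 0 0 0 0; 0 0 0 0; 0 0 0 0; 0 0 0 0; 0 0 0 0",
  jaw=1,
)

```text
clock: 4.6
tool_pos: [0.5462, -0.4116, 0.171]
eef_rot: [0.215, 3.133, -0.002]
wrist_force: [-0.8, -0.9, 5.9]
finger_gap: 0.025
```

```bash
python3 - <<'E'
from h import *
s,R=st()
S=cam("side");crop(S,"s3",320,50,100,150,4)
E
```

```text
t 4.6 tcp [ 0.5462 -0.4116  0.171 ] head 172.15 tiltdeg 0.11 j [-0.646  0.533  0.315  1.351 -0.    -0.509] F [-0.8 -0.9  5.9] gap 0.025
```

View pics/s3.png

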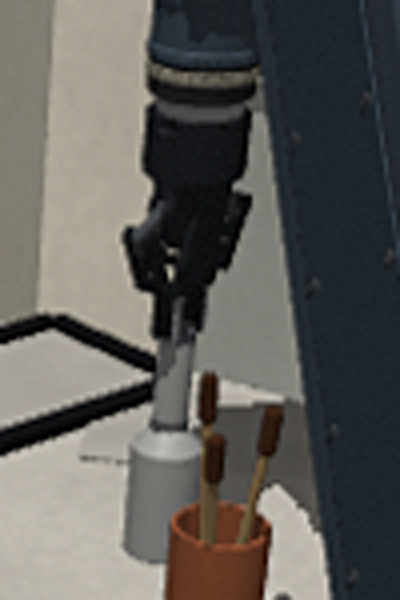

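```bash
cat >> h.py <<'E'
C=cT([.5772,.0255,-.130])
def w(x,y,z): return (C@[x,y,z,1])[:3]
E
python3 - <<'E'
from h import *
s,R=st()
p=s["tool_pos"]
for q in [(-.09,0,.29),(-.08,0,.19)]: print(w(*q)); sh(R,w(*q)-p)
E
```

```text
t 4.65 tcp [ 0.5462 -0.4115  0.1709] head 172.15 tiltdeg 0.11 j [-0.646  0.533  0.315  1.351 -0.    -0.509] F [-0.4 -0.6  5.9] gap 0.0249
[0.48795943 0.03716707 0.29      ]
shift cm xyz [ 11.88  43.64 -11.97]
[0.49787505 0.03587073 0.19      ]
shift cm xyz [10.9  43.66 -1.97]
```

Request:
carry_out(
  targets="0 0 -1 0; 0 0 -3 0; 0 0 -6 0; 0 0 -9 0; 0 0 -12 0; 0 0 -12 0",
)

```text
clock: 5.25
tool_pos: [0.5467, -0.4117, 0.2944]
eef_rot: [0.214, 3.129, -0.005]
wrist_force: [0.2, 0.1, -2.4]
finger_gap: 0.0244
```

```bash
python3 - <<'E'
from h import *
s,R=st()
p=s["tool_pos"]
for q in [(-.09,0,.29)]: sh(R,w(*q)-p)
S=cam("side");crop(S,"s4",320,20,100,150,4)
E
```

```text
t 5.25 tcp [ 0.5467 -0.4117  0.2944] head 172.16 tiltdeg 0.34 j [-0.646  0.53   0.623  1.658  0.    -0.509] F [ 0.2  0.1 -2.4] gap 0.0244
shift cm xyz [11.94 43.67  0.26]
```

View pics/s4.png

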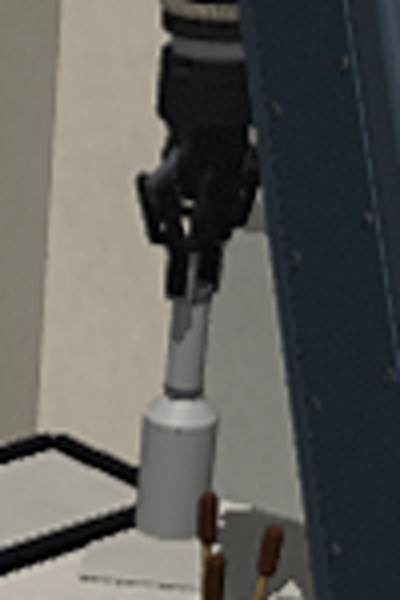

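Request:
carry_out(
  targets="0.4 1 0 0; 1 3 0 0; 1.8 6 0 0; 2.6 9 0 0; 3.4 12 0 0; 4.2 15 0 0; 5 18 0 0; 5.8 21 0 0; 6.6 24 0 0; 7.4 27 0 0; 8.2 30 0 0; 9 33 0 0; 9.8 36 0 0; 10.6 39 0 0; 11.4 41.5 0 0; 12 43 0 0; 12 43.6 0 0; 12 43.6 0 0",
)

```text
clock: 7.1
tool_pos: [0.4862, 0.0376, 0.289]
eef_rot: [-0.213, -3.133, 0.0]
wrist_force: [0.4, -0.0, -1.9]
finger_gap: 0.0249
```

```bash
python3 - <<'E'
from h import *
s,R=st()
p=s["tool_pos"]
for q in [(-.08,0,.19),(-.038,0,.19),(.038,0,.19)]: sh(R,w(*q)-p)
T=cam("top");crop(T,"t5",190,90,200,150,4)
S=cam("side");crop(S,"s5",170,50,180,220,3)
E
```

```text
t 7.1 tcp [0.4862 0.0376 0.289 ] head 172.23 tiltdeg 0.07 j [ 0.077  0.161  0.06   1.471 -0.     0.213] F [ 0.4 -0.  -1.9] gap 0.0249
shift cm xyz [-1.19 -0.01  9.9 ]
shift cm xyz [-5.39  0.02  9.89]
shift cm xyz [-12.99   0.06   9.89]
```

View pics/t5.png

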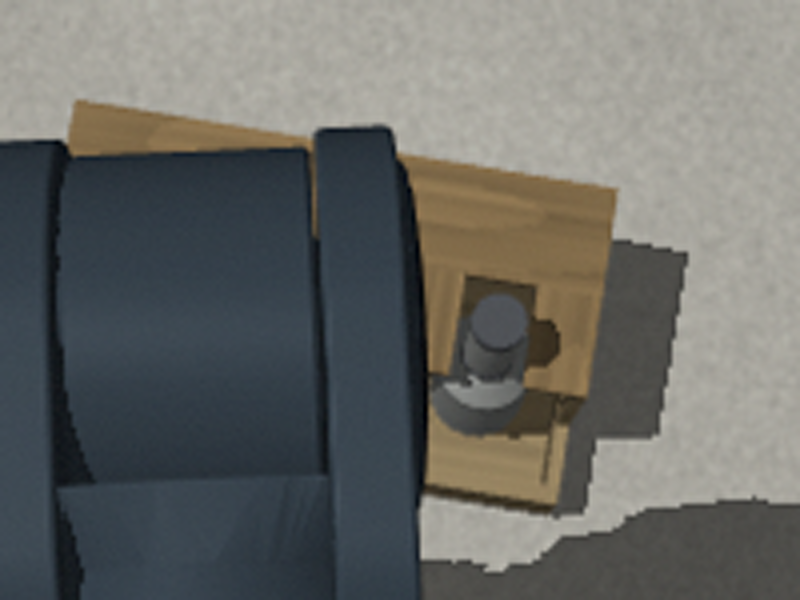

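View pics/s5.png

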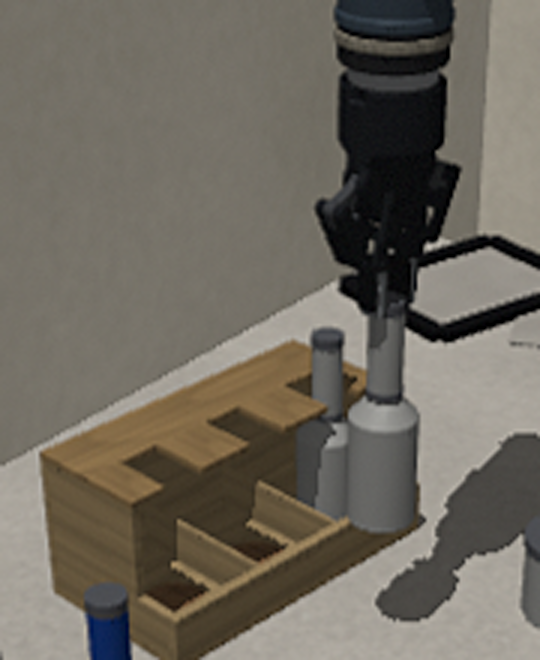

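Request:
carry_out(
  targets="-0.6 0 2 0; -1.2 0 4.5 0; -1.2 0 7 0; -1.2 0 9 0; -1.2 0 9.9 0; -1.2 0 9.9 0; -3 0 9.9 0; -5 0 9.9 0; -6 0 9.9 0; -7 0 9.9 0; -7 0 9.9 0",
)

```text
clock: 8.3
tool_pos: [0.5564, 0.0274, 0.1909]
eef_rot: [-0.215, -3.134, -0.0]
wrist_force: [-1.7, 0.0, -1.5]
finger_gap: 0.0246
```

```bash
python3 - <<'E'
from h import *
s,R=st()
p=s["tool_pos"]
for q in [(.048,0,.19)]: sh(R,w(*q)-p)
S=cam("side");crop(S,"s6",170,90,180,180,4)
E
```

```text
t 8.3 tcp [0.5564 0.0274 0.1909] head 172.14 tiltdeg 0.02 j [0.049 0.304 0.002 1.268 0.    0.186] F [-1.7  0.  -1.5] gap 0.0246
shift cm xyz [-6.89  0.13  0.09]
```

View pics/s6.png

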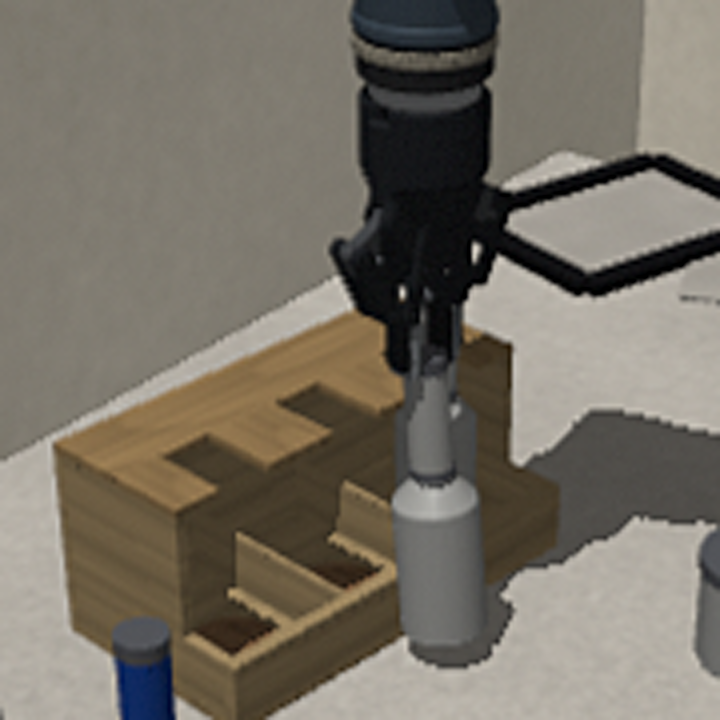

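It pivots with only 1.7 N of push. Continuing the tilt.

Request:
carry_out(
  targets="-1 0 0 0; -2 0 0 0; -3 0.1 0 0; -4 0.1 0 0; -5 0.1 0 0; -6 0.1 0 0; -6.9 0.1 0 0; -6.9 0.1 0 0",
)

```text
clock: 9.15
tool_pos: [0.6257, 0.019, 0.1906]
eef_rot: [0.215, 3.133, 0.0]
wrist_force: [-1.4, 0.5, -0.2]
finger_gap: 0.0248
```

```bash
python3 - <<'E'
from h import *
s,R=st()
S=cam("side");crop(S,"s7",170,90,180,180,4)
E
```

```text
t 9.15 tcp [0.6257 0.019  0.1906] head 172.15 tiltdeg 0.04 j [0.03  0.423 0.182 1.329 0.    0.167] F [-1.4  0.5 -0.2] gap 0.0248
```

View pics/s7.png

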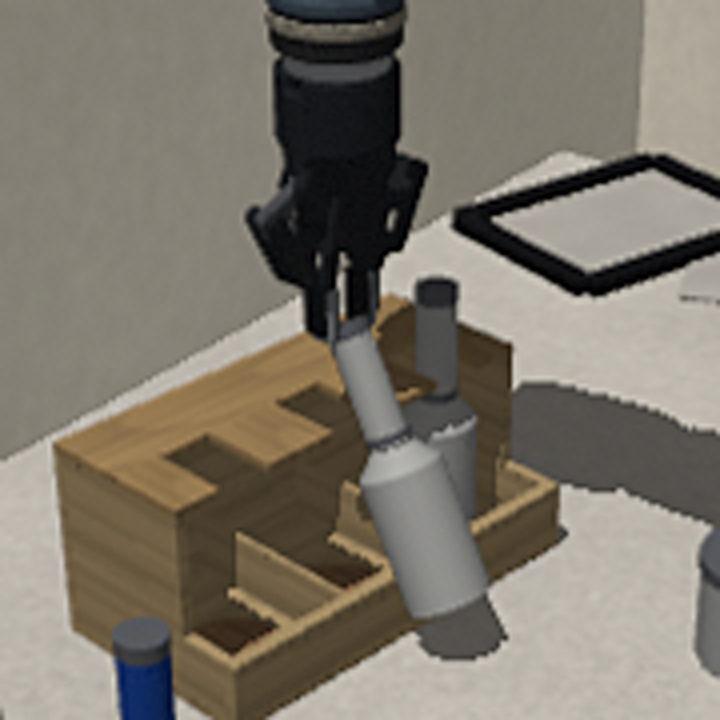

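The bottle now leans about 30°, top towards the caddy. I'll back off and see whether the lean holds.

Request:
carry_out(
  targets="0.5 0 -1 0; 1 0 -2 0; 2 0 -4 0; 3 0 -6 0; 4.5 0 -8 0; 6 0 -10 0; 6 0 -10 0",
)

```text
clock: 9.9
tool_pos: [0.5644, 0.0276, 0.2955]
eef_rot: [0.214, 3.128, 0.001]
wrist_force: [-0.9, -0.9, -2.6]
finger_gap: 0.0242
```

```bash
python3 - <<'E'
from h import *
s,R=st()
S=cam("side");crop(S,"s8",170,50,180,180,4)
E
```

```text
t 9.9 tcp [0.5644 0.0276 0.2955] head 172.18 tiltdeg 0.39 j [0.049 0.293 0.251 1.522 0.    0.185] F [-0.9 -0.9 -2.6] gap 0.0242
```

View pics/s8.png

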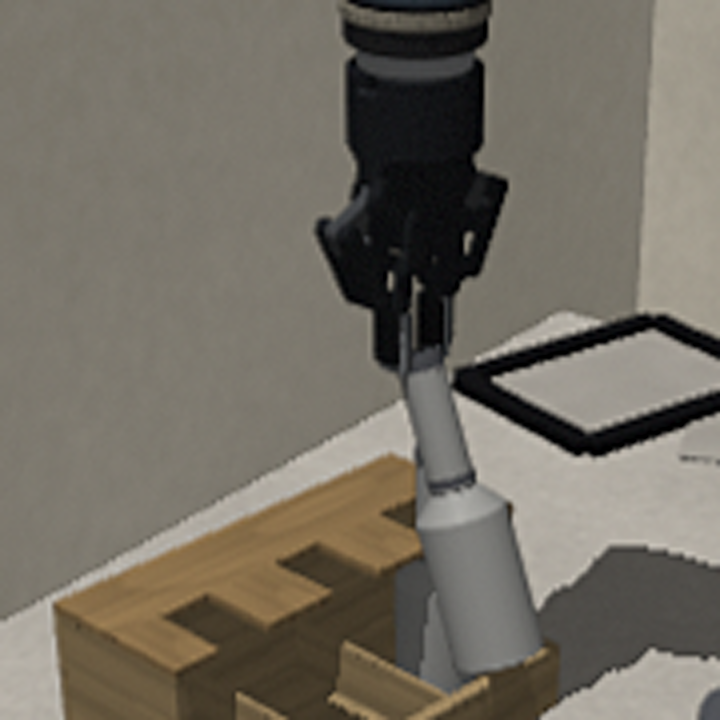

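Request:
carry_out(
  targets="0 0 0 0; 0 0 0 0; 0 0 0 0; 0 0 0 0; 0 0 0 0; 0 0 0 0",
)

```text
clock: 10.55
tool_pos: [0.5649, 0.0273, 0.2905]
eef_rot: [-0.215, -3.134, -0.0]
wrist_force: [-0.5, -0.2, -2.2]
finger_gap: 0.0249
```

```bash
cat >> h.py <<'E'
def tilted(tcp,th,h,g=.175,hd=-.13):
    # point on bottle axis at height h; th>0: top leans toward caddy +x (bottom at -x)
    P=np.array(tcp)+[0,0,.005]; x=np.array([np.cos(hd),np.sin(hd),0])
    u=np.sin(th)*x+np.cos(th)*np.array([0,0,1]); return P+u*(h-g)
E
python3 - <<'E'
from h import *
s,R=st()
S=cam("side");crop(S,"s9",170,50,180,180,4)
im=cv2.imread("pics/s9.png")
for th,col in((10,(0,255,0)),(18,(0,0,255)),(26,(255,0,0))):
    q=[proj(S,tilted(s["tool_pos"],np.radians(th),h))[0] for h in(0,.107,.175)]
    q=[tuple(int(v) for v in ((a-[170,50])*4+1.5)) for a in q]
    cv2.line(im,q[0],q[1],col,1);cv2.line(im,q[1],q[2],col,1);cv2.circle(im,q[1],3,col,1)
cv2.imwrite("pics/s9b.png",im)
E
```

```text
t 10.55 tcp [0.5649 0.0273 0.2905] head 172.16 tiltdeg 0.03 j [0.048 0.299 0.248 1.52  0.    0.185] F [-0.5 -0.2 -2.2] gap 0.0249
```

View pics/s9b.png

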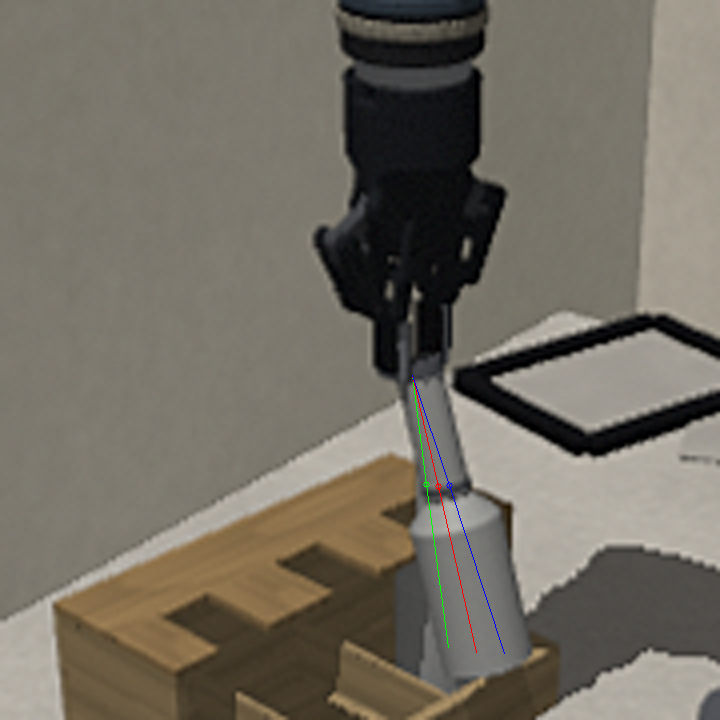

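The lean settled at about 20°. I'll tilt deeper and depart more gently.

Request:
carry_out(
  targets="0 0 1 0; 0 0 3 0; 0 0 6 0; 0 0 9 0; 0 0 11 0; 0 0 11.8 0; -1 0 11.8 0; -2 0 11.8 0; -3 0.1 11.8 0; -4 0.1 11.8 0; -5 0.1 11.8 0; -6 0.1 11.8 0; -7 0.1 11.8 0; -7.3 0.1 11.8 0; -7.3 0.1 11.8 0",
)

```text
clock: 12.1
tool_pos: [0.6378, 0.0182, 0.1727]
eef_rot: [-0.215, -3.134, 0.0]
wrist_force: [-1.3, 0.6, -0.0]
finger_gap: 0.0246
```

```bash
python3 - <<'E'
from h import *
s,R=st()
S=cam("side");crop(S,"s10",170,90,180,180,4)
E
```

```text
t 12.1 tcp [0.6378 0.0182 0.1727] head 172.15 tiltdeg 0.0 j [ 0.029  0.451  0.181  1.301 -0.     0.166] F [-1.3  0.6 -0. ] gap 0.0246
```

View pics/s10.png

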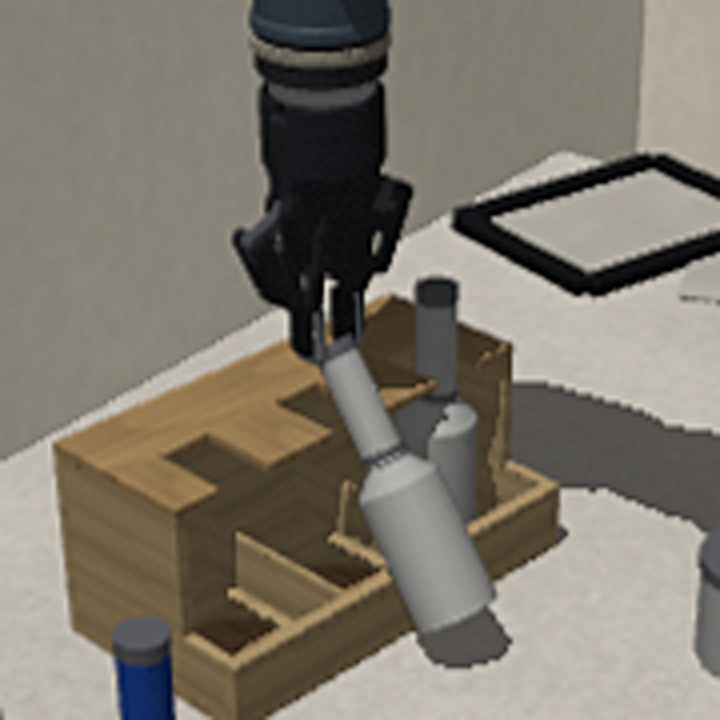

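Request:
carry_out(
  targets="0 0 -0.1 0; 0 0 -0.3 0; 0 0 -0.7 0; 0 0 -1.2 0; 0 0 -1.8 0; 0 0 -2.4 0; 0 0 -3.0 0; 0 0 -3.6 0; 0 0 -4.2 0; 0 0 -4.8 0; 0 0 -5.4 0; 0 0 -6 0; 0 0 -6.6 0; 0 0 -7.1 0; 0 0 -7.5 0; 0 0 -7.7 0",
)

```text
clock: 13.75
tool_pos: [0.6374, 0.0184, 0.2503]
eef_rot: [0.215, 3.134, 0.0]
wrist_force: [-0.6, 0.1, -2.4]
finger_gap: 0.0245
```

```bash
python3 - <<'E'
from h import *
s,R=st()
S=cam("side");crop(S,"s11",170,70,180,180,4)
E
```

```text
t 13.75 tcp [0.6374 0.0184 0.2503] head 172.16 tiltdeg 0.03 j [0.029 0.434 0.35  1.487 0.    0.166] F [-0.6  0.1 -2.4] gap 0.0245
```

View pics/s11.png

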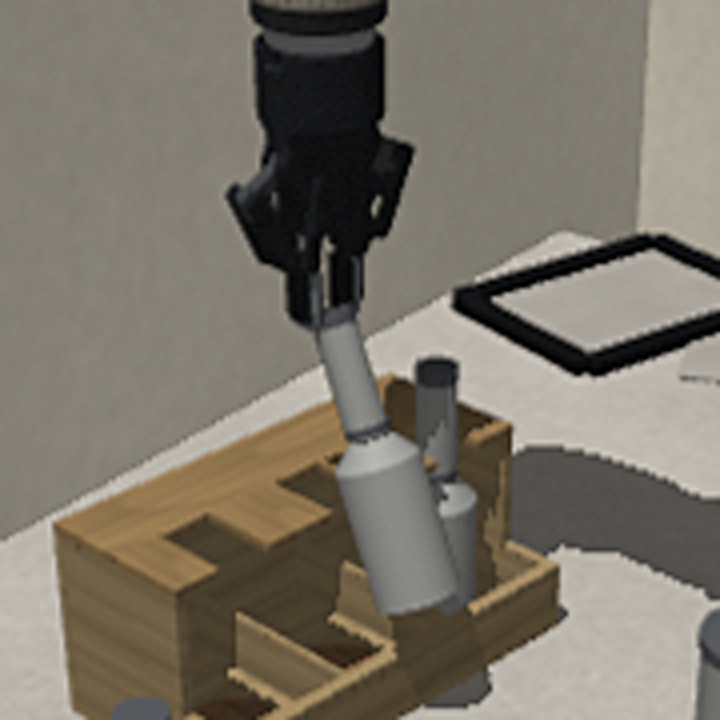

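Request:
carry_out(
  targets="0.1 0 -0.3 0; 0.3 0 -0.8 0; 0.7 0 -1.4 0; 1.2 0 -2 0; 1.9 0 -2.6 0; 2.7 0 -3.2 0; 3.6 0 -3.7 0; 4.6 0 -4 0; 5.7 0 -4 0; 6.9 0 -4 0; 8.2 0 -4 0; 9.6 0 -4 0; 11 0 -4 0; 12.4 0 -4 0; 13.8 0 -4 0; 15.2 0 -4 0; 16.6 0 -4 0; 17.8 0 -4 0; 18.6 0 -4 0; 19 0 -4 0",
)

```text
clock: 15.8
tool_pos: [0.4483, 0.0444, 0.29]
eef_rot: [0.214, 3.134, 0.0]
wrist_force: [0.2, 0.5, -3.1]
finger_gap: 0.0245
```

Request:
carry_out(
  targets="0 0 0 -0.03; 0 0 0 -0.1; 0 0 0 -0.2; 0 0 0 -0.33; 0 0 0 -0.47; 0 0 0 -0.61; 0 0 0 -0.75; 0 0 0 -0.89; 0 0 0 -1.03; 0 0 0 -1.17; 0 0 0 -1.31; 0 0 0 -1.45; 0 0 0 -1.59; 0 0 0 -1.73; 0 0 0 -1.87; 0 0 0 -2.01; 0 0 0 -2.15; 0 0 0 -2.29; 0 0 0 -2.43; 0 0 0 -2.57",
)

```text
clock: 17.8
tool_pos: [0.4496, 0.0443, 0.2895]
eef_rot: [-2.95, 1.079, 0.001]
wrist_force: [0.4, 0.1, -2.3]
finger_gap: 0.025
```

Request:
carry_out(
  targets="0 0 0 -0.14; 0 0 0 -0.28; 0 0 0 -0.4; 0 0 0 -0.5; 0 0 0 -0.56; 0 0 0 -0.58; 0 0 0 -0.58",
)

```text
clock: 18.5
tool_pos: [0.4493, 0.0443, 0.2896]
eef_rot: [-3.135, 0.202, 0.001]
wrist_force: [-0.1, 0.5, -2.7]
finger_gap: 0.0248
```

```bash
python3 - <<'E'
from h import *
s,R=st()
M=np.linalg.inv(C);print("caddy",(M@np.r_[s["tool_pos"],1]).round(4))
S=cam("side")
cv2.imwrite("pics/s12f.png",S["img"][:,:,::-1])
im=cv2.resize(S["img"][20:220,200:400,::-1],None,fx=3.5,fy=3.5,interpolation=cv2.INTER_CUBIC).copy()
for th,col in((-15,(0,255,0)),(-22,(0,0,255)),(-30,(255,0,0))):
    q=[proj(S,tilted(s["tool_pos"],np.radians(th),h))[0] for h in(0,.107,.175)]
    q=[tuple(int(v) for v in ((a-[200,20])*3.5+1.5)) for a in q]
    cv2.line(im,q[0],q[2],col,1);cv2.circle(im,q[1],3,col,1)
cv2.imwrite("pics/s12.png",im)
E
```

```text
t 18.5 tcp [0.4493 0.0443 0.2896] head -7.37 tiltdeg 0.03 j [ 0.098  0.097 -0.015  1.46   0.    -2.915] F [-0.1  0.5 -2.7] gap 0.0248
caddy [-0.1292  0.0021  0.2896  1.    ]
```

View pics/s12.png

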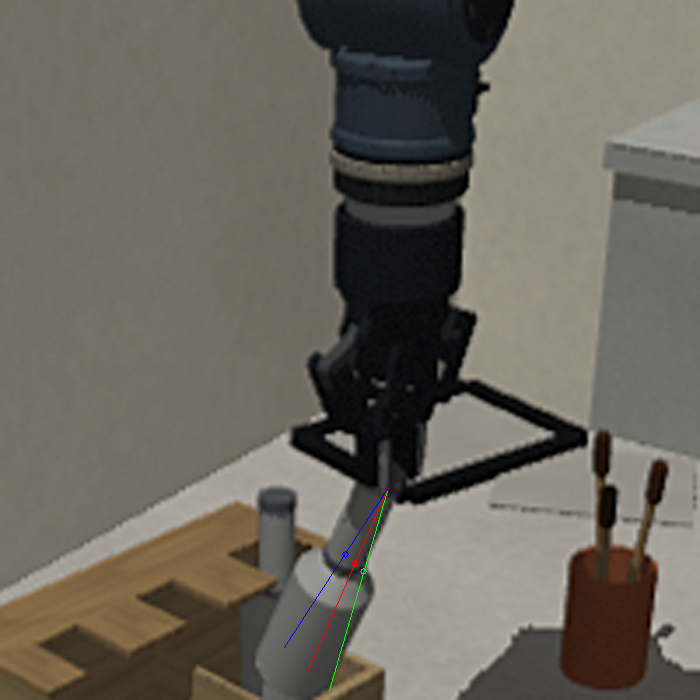

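The lean is about 22° towards the robot, with the heading along the caddy's x axis. Now moving onto the entry line, then along it.

Request:
carry_out(
  targets="0.3 0 0 0; 0.9 0.1 0 0; 1.7 0.2 0 0; 2.6 0.2 0 0; 3.5 0.2 0 0; 4.4 0.2 0 0; 5.2 0.2 0 0; 5.8 0.2 0 0; 6.1 0.2 0 0; 6.2 0.2 0 0; 6.4 0.2 0.5 0; 6.8 0.2 1.5 0; 7.2 0.2 2.5 0; 7.6 0.2 3.5 0; 8 0.2 4.5 0; 8.2 0.2 5 0; 8.2 0.2 5 0",
)

```text
clock: 20.25
tool_pos: [0.5299, 0.0318, 0.2387]
eef_rot: [3.135, -0.202, -0.003]
wrist_force: [-0.0, -0.5, -2.0]
finger_gap: 0.0247
```

```bash
python3 - <<'E'
from h import *
s,R=st()
M=np.linalg.inv(C);print("caddy",(M@np.r_[s["tool_pos"],1]).round(4))
S=cam("side");crop(S,"s13",170,90,180,180,4)
E
```

```text
t 20.25 tcp [0.5299 0.0318 0.2387] head -7.36 tiltdeg 0.1 j [ 0.06   0.245  0.041  1.369  0.    -2.953] F [-0.  -0.5 -2. ] gap 0.0247
caddy [-4.770e-02  1.000e-04  2.387e-01  1.000e+00]
```

View pics/s13.png

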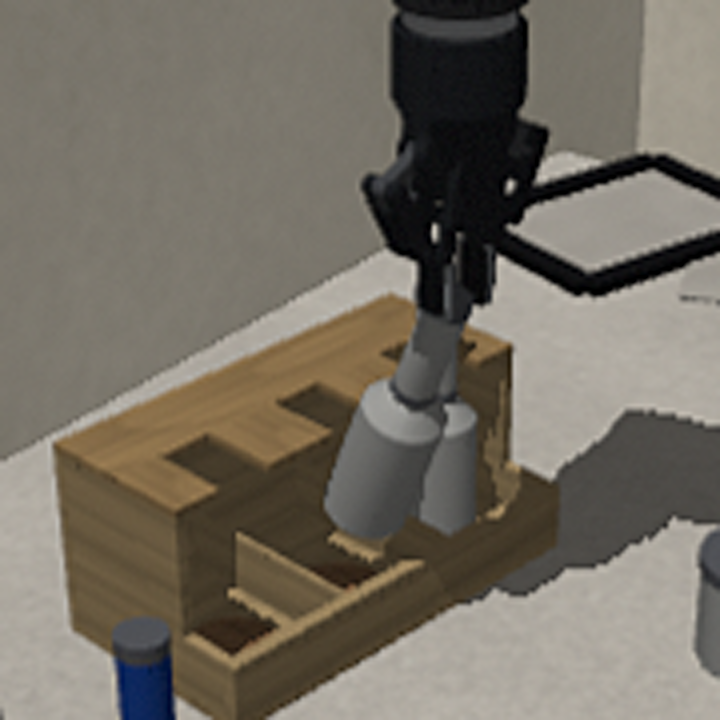

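The bottle is in the entry mouth with no contact force. Continuing along the axis.

Request:
carry_out(
  targets="0.2 0 0.5 0; 0.6 0 1.5 0; 1 0 2.5 0; 1.4 0 3.4 0; 1.7 0 4.2 0; 2.0 0 5 0; 2.2 0 5.4 0; 2.2 0 5.4 0",
)

```text
clock: 21.1
tool_pos: [0.5519, 0.029, 0.1851]
eef_rot: [3.135, -0.202, -0.002]
wrist_force: [0.3, -0.4, -3.3]
finger_gap: 0.0249
```

```bash
python3 - <<'E'
from h import *
s,R=st()
M=np.linalg.inv(C);print("caddy",(M@np.r_[s["tool_pos"],1]).round(4))
S=cam("side");crop(S,"s14",170,90,180,180,4)
E
```

```text
t 21.1 tcp [0.5519 0.029  0.1851] head -7.36 tiltdeg 0.07 j [ 0.052  0.3   -0.02   1.252  0.    -2.961] F [ 0.3 -0.4 -3.3] gap 0.0249
caddy [-2.560e-02  2.000e-04  1.851e-01  1.000e+00]
```

View pics/s14.png

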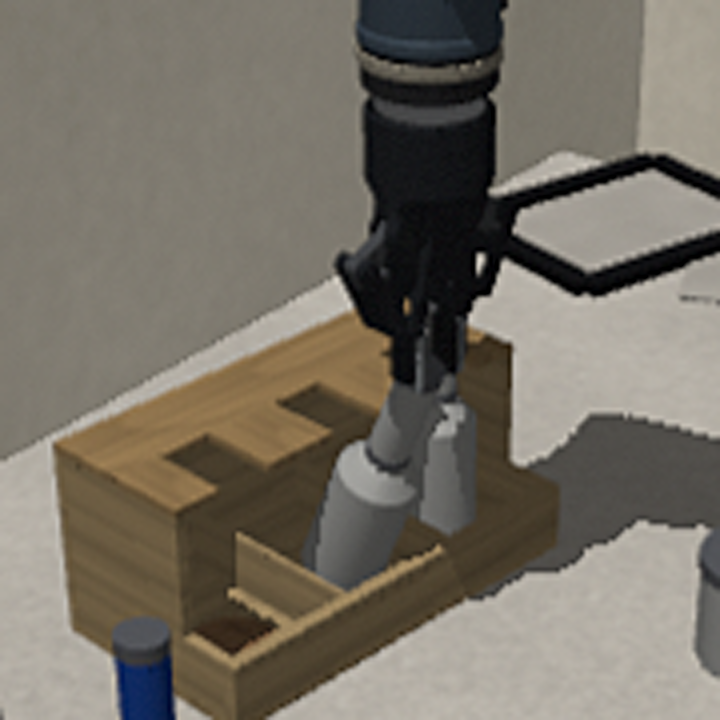

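Request:
carry_out(
  targets="0 0 0.4 0; 0 0 0.9 0; 0 0 1.1 0; 0.6 0 1.0 0; 1.2 0 0.9 0; 2.1 0 0.75 0; 2.9 0 0.7 0; 3.7 0 0.65 0; 3.7 0 0.65 0",
)

```text
clock: 22.05
tool_pos: [0.5911, 0.0241, 0.1804]
eef_rot: [-3.135, 0.202, -0.005]
wrist_force: [-0.7, -0.0, 9.1]
finger_gap: 0.0248
```

```bash
python3 - <<'E'
from h import *
s,R=st()
M=np.linalg.inv(C);print("caddy",(M@np.r_[s["tool_pos"],1]).round(4))
S=cam("side");crop(S,"s15",170,90,180,180,4)
E
```

```text
t 22.05 tcp [0.5911 0.0241 0.1804] head -7.37 tiltdeg 0.17 j [ 0.041  0.365  0.065  1.267 -0.    -2.972] F [-0.7 -0.   9.1] gap 0.0248
caddy [1.390e-02 4.000e-04 1.804e-01 1.000e+00]
```

View pics/s15.png

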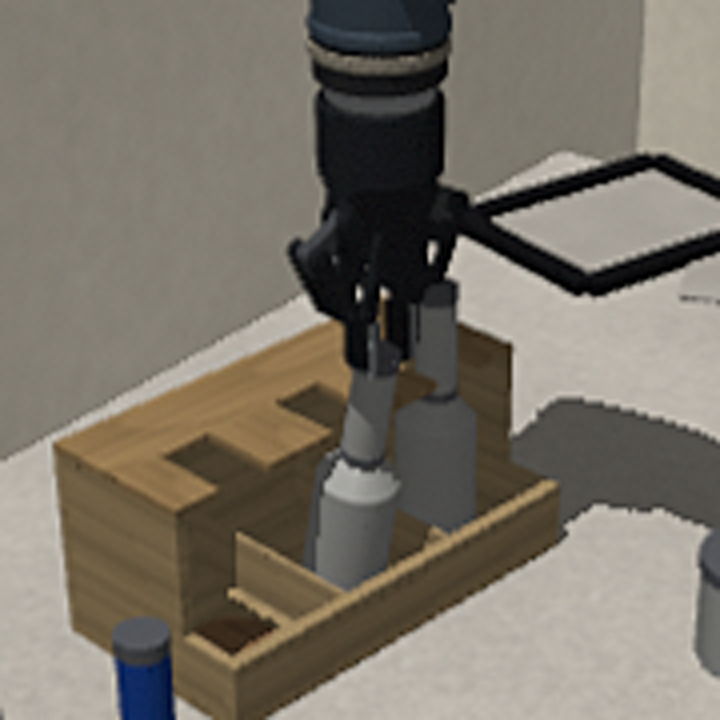

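The uprighting works. Finishing the arc.

Request:
carry_out(
  targets="0.8 0 0 0; 1.6 0 0.1 0; 2.4 0 0.2 0; 3.1 0 0.3 0; 3.4 0 0.3 0; 3.4 0 0.3 0",
)

```text
clock: 22.7
tool_pos: [0.6255, 0.0197, 0.1786]
eef_rot: [-3.135, 0.202, -0.009]
wrist_force: [0.1, -0.1, 15.0]
finger_gap: 0.0252
```

```bash
python3 - <<'E'
from h import *
s,R=st()
M=np.linalg.inv(C);print("caddy",(M@np.r_[s["tool_pos"],1]).round(4))
S=cam("side");crop(S,"s16",170,90,180,180,4)
E
```

```text
t 22.7 tcp [0.6255 0.0197 0.1786] head -7.37 tiltdeg 0.34 j [ 0.032  0.423  0.15   1.293 -0.    -2.981] F [ 0.1 -0.1 15. ] gap 0.0252
caddy [4.860e-02 5.000e-04 1.786e-01 1.000e+00]
```

View pics/s16.png

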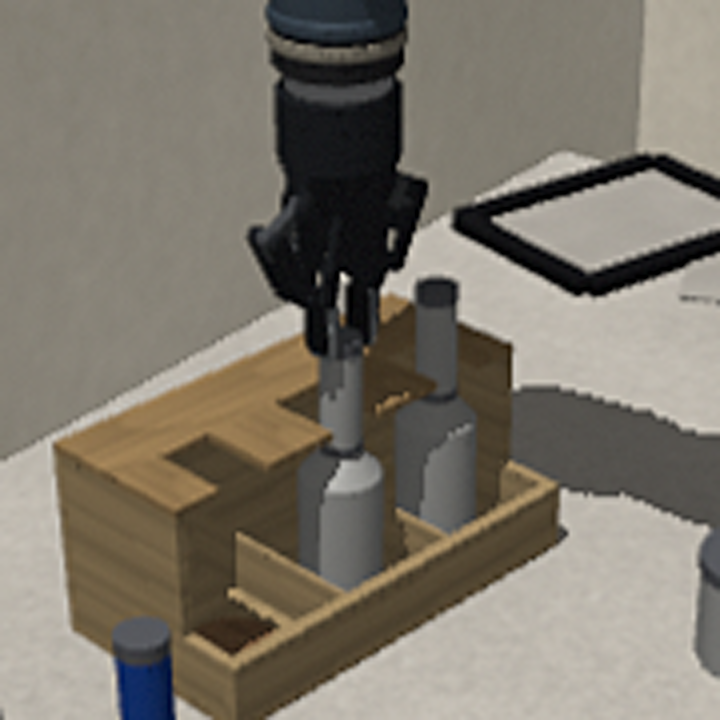

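Request:
carry_out(
  targets="0 0 -0.1 0; 0 0 -0.1 0; 0 0 -0.1 0; 0 0 -0.1 0; 0 0 -0.1 0; 0 0 -0.1 0; 0 0 -0.1 0",
  jaw=-1,
)

```text
clock: 23.45
tool_pos: [0.6223, 0.0199, 0.1773]
eef_rot: [-3.135, 0.202, 0.0]
wrist_force: [0.7, -0.5, -0.4]
finger_gap: 0.0852
```

Request:
carry_out(
  targets="0 0 -2 0; 0 0 -5 0; 0 0 -9 0; 0 0 -12 0; 0 0 -14 0",
)

```text
clock: 23.95
tool_pos: [0.6227, 0.0199, 0.32]
eef_rot: [-3.135, 0.202, -0.004]
wrist_force: [0.7, -0.4, 0.7]
finger_gap: 0.0853
```

```bash
python3 - <<'E'
from h import *
s,R=st()
S=cam("side");crop(S,"s17",170,90,180,180,4)
sh(R,np.array([.5322,.4187,.30])-s["tool_pos"])
E
```

```text
t 23.95 tcp [0.6227 0.0199 0.32  ] head -7.36 tiltdeg 0.16 j [ 0.032  0.411  0.49   1.647  0.    -2.981] F [ 0.7 -0.4  0.7] gap 0.0853
shift cm xyz [-14.09 -38.39   1.98]
```

View pics/s17.png

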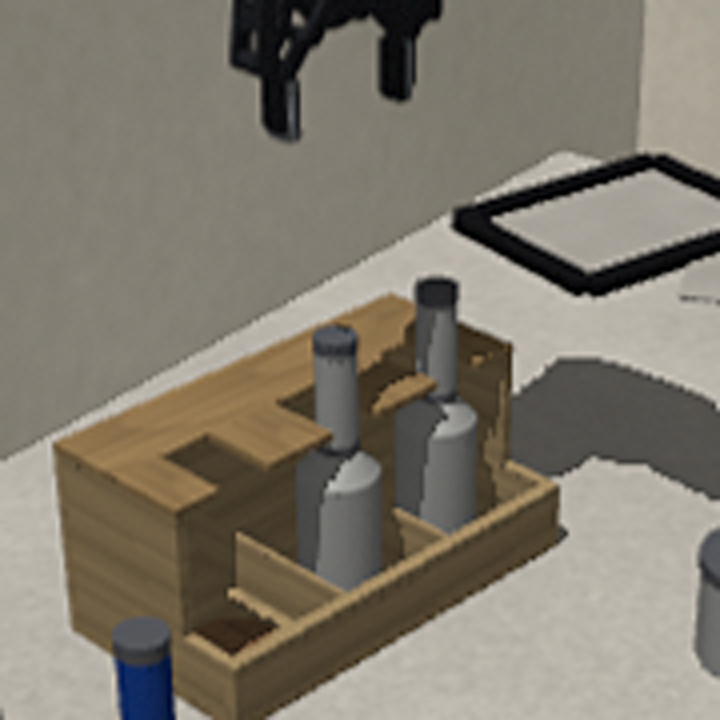

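The first bottle stands upright in the middle bay. On to the second one.

Request:
carry_out(
  targets="-1 -3 0 0; -2 -6.5 0 0; -3.6 -10 0 0; -5 -14 0 0; -6.5 -18 0 0; -8 -22 0 0; -9.5 -26 0 0; -11 -30 0.5 0; -12.5 -34 1 0; -13.6 -37 1.5 0; -14.1 -38.4 2 0; -14.1 -38.4 2 0; -14.1 -38.4 5 0; -14.1 -38.4 8 0; -14.1 -38.4 10 0; -14.1 -38.4 10 0",
)

```text
clock: 25.6
tool_pos: [0.5312, 0.4163, 0.2149]
eef_rot: [3.132, -0.204, -0.005]
wrist_force: [-0.2, -0.3, -0.4]
finger_gap: 0.0855
```

```bash
python3 - <<'E'
from h import *
s,R=st()
sh(R,np.array([.5322,.4187,.167])-s["tool_pos"])
T=cam("top");S=cam("side")
a=cv2.resize(T["img"][150:260,20:150,::-1],None,fx=3,fy=3,interpolation=cv2.INTER_CUBIC)
b=cv2.resize(S["img"][170:370,90:220,::-1],None,fx=3,fy=3,interpolation=cv2.INTER_CUBIC)
m=np.zeros((600,790,3),'uint8');m[:330,:390]=a;m[:,395:785]=b;cv2.imwrite("pics/m18.png",m)
E
```

```text
t 25.6 tcp [0.5312 0.4163 0.2149] head -7.44 tiltdeg 0.27 j [ 0.665  0.513  0.392  1.455 -0.    -2.347] F [-0.2 -0.3 -0.4] gap 0.0855
shift cm xyz [ 0.08 -0.27  4.78]
```

View pics/m18.png

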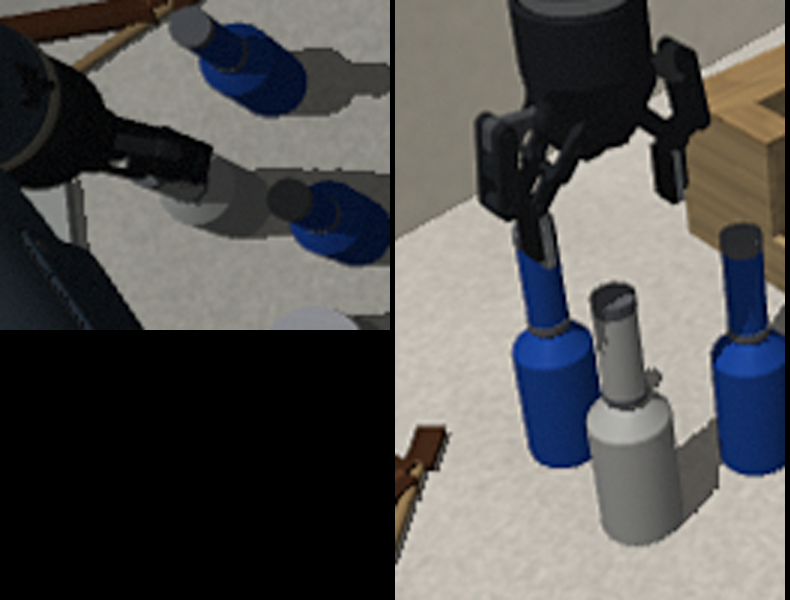

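Fingers at (540,245) and (668,190) straddle the white bottle's spout, whose top is at (613,300). Descending.

Request:
carry_out(
  targets="0.1 -0.2 2 0; 0.1 -0.2 4 0; 0.1 -0.2 4.8 0; 0.1 -0.2 4.8 0",
)

```text
clock: 26.1
tool_pos: [0.5331, 0.4203, 0.1696]
eef_rot: [3.135, -0.202, -0.0]
wrist_force: [0.2, 0.8, 0.6]
finger_gap: 0.0857
```

```bash
python3 - <<'E'
from h import *
s,R=st()
S=cam("side")
b=cv2.resize(S["img"][170:370,90:220,::-1],None,fx=3,fy=3,interpolation=cv2.INTER_CUBIC)
cv2.imwrite("pics/s19.png",b)
E
```

```text
t 26.1 tcp [0.5331 0.4203 0.1696] head -7.38 tiltdeg 0.02 j [ 0.668  0.526  0.3    1.345  0.    -2.345] F [0.2 0.8 0.6] gap 0.0857
```

View pics/s19.png

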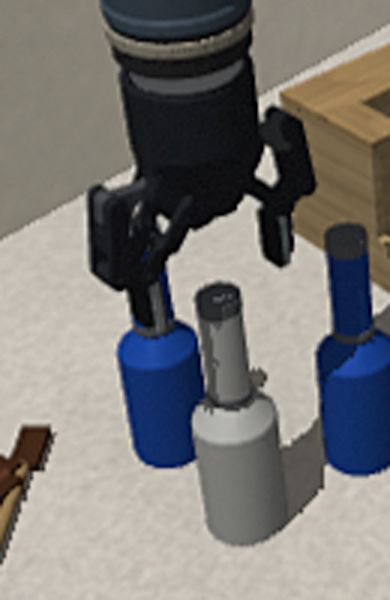

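```bash
python3 - <<'E'
from h import *
s,R=st()
S=cam("side");p=s["tool_pos"]
b=cv2.resize(S["img"][190:330,110:230,::-1],None,fx=5,fy=5,interpolation=cv2.INTER_CUBIC)
for dz,col in((.014,(0,0,255)),(.0,(0,255,0)),(-.013,(255,255,0))):
  for y in(-.05,-.043,.043,.05):
    q=proj(S,p+R@[0,y,dz])[0];q=((q-[110,190])*5+2).astype(int);cv2.circle(b,tuple(int(v) for v in q),3,col,-1)
q=proj(S,[.5322,.4187,.19])[0];q=((q-[110,190])*5+2).astype(int);cv2.circle(b,tuple(int(v) for v in q),3,(255,0,255),-1)
cv2.imwrite("pics/s20.png",cv2.resize(b,(600,700))[:600])
E
```

```text
t 26.15 tcp [0.5333 0.4206 0.1704] head -7.37 tiltdeg 0.05 j [ 0.668  0.525  0.301  1.345  0.    -2.345] F [-0.3  0.6 -0.6] gap 0.0854
```

View pics/s20.png

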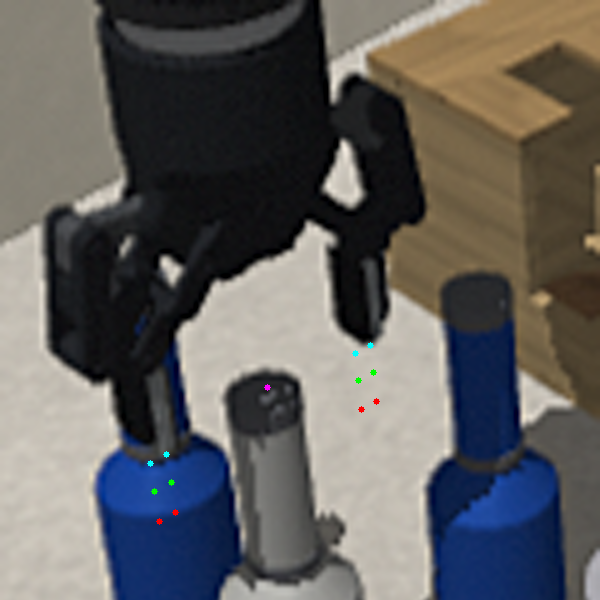

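Open fingertips show at about z 0.188, higher than I assumed, so I'll grip 1 cm deeper this time.

Request:
carry_out(
  targets="0 0.1 0.5 0; 0 0.1 1 0; 0 0.1 1 0",
)

```text
clock: 26.5
tool_pos: [0.5326, 0.4195, 0.1588]
eef_rot: [3.135, -0.201, -0.001]
wrist_force: [-0.5, -0.3, -0.7]
finger_gap: 0.0852
```

Request:
carry_out(
  targets="0 0 0 0; 0 0 0 0; 0 0 0 0; 0 0 0 0; 0 0 0 0; 0 0 0 0; 0 0 0 0; 0 0 -1 0; 0 0 -3 0; 0 0 -6 0; 0 0 -9 0; 0 0 -12 0; 0 0 -13 0; 0 0 -13 0",
  jaw=1,
)

```text
clock: 27.9
tool_pos: [0.5332, 0.4201, 0.2903]
eef_rot: [-3.134, 0.201, -0.002]
wrist_force: [0.7, 0.3, -3.1]
finger_gap: 0.0258
```

```bash
python3 - <<'E'
from h import *
s,R=st();p=s["tool_pos"]
S=cam("side")
cv2.imwrite("pics/s21.png",cv2.resize(S["img"][110:310,90:260,::-1],None,fx=3,fy=3,interpolation=cv2.INTER_CUBIC))
for q in [(-.10,.095,.29),(-.015,.095,.172),(.06,.095,.172)]: sh(R,w(*q)-p)
E
```

```text
t 27.9 tcp [0.5332 0.4201 0.2903] head -7.36 tiltdeg 0.12 j [ 0.667  0.521  0.596  1.644  0.    -2.346] F [ 0.7  0.3 -3.1] gap 0.0258
shift cm xyz [-5.700e-01  2.905e+01 -1.000e-02]
shift cm xyz [ 7.91 29.08 11.8 ]
shift cm xyz [15.41 29.1  11.81]
```

View pics/s21.png

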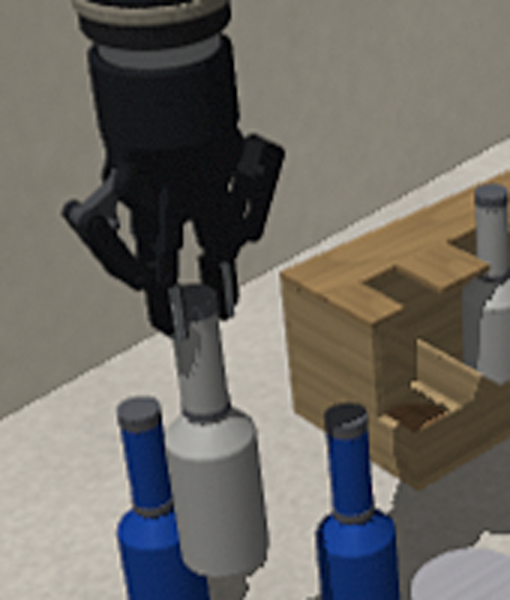

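```bash
python3 - <<'E'
from h import *
s,R=st();p=s["tool_pos"]
S=cam("side")
for px in((155.5,207.2),(156.5,205.3)): 
    X=back(S,px,.320); print(X,(X-p)@R)
q=[((156.,249.),.237-.0)]
b=S["img"][180:260,110:200,::-1];cv2.imwrite("pics/s22.png",cv2.resize(b,None,fx=7,fy=7,interpolation=cv2.INTER_CUBIC))
E
```

```text
t 27.95 tcp [0.5329 0.4198 0.2887] head -7.36 tiltdeg 0.02 j [ 0.667  0.521  0.593  1.643  0.    -2.346] F [ 0.  -0.1 -3.5] gap 0.026
[0.53186018 0.41794587 0.32      ] [-0.00081661  0.00194716 -0.03134609]
[0.53538102 0.41236015 0.32      ] [ 0.00339052  0.00703602 -0.0313467 ]
```

View pics/s22.png

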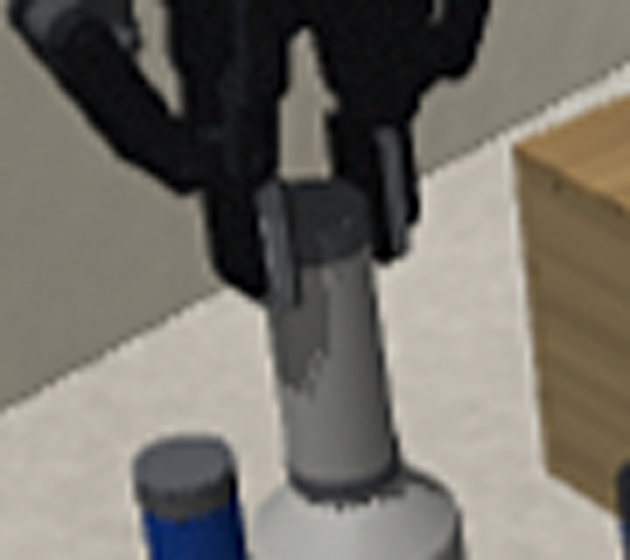

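Request:
carry_out(
  targets="0 0 -1.5 0; 0 0 -4 0; 0 0 -7 0; 0 0 -9 0; -0.1 1 -9 0; -0.2 3 -9 0; -0.3 6 -9 0; -0.4 9 -9 0; -0.5 12 -9 0; -0.6 15 -9 0; -0.6 18 -9 0; -0.6 21 -8 0; -0.6 24 -6 0; -0.6 26.5 -3 0; -0.6 28 0 0; -0.6 29 2 0; -0.6 29 3 0; -0.6 29 3 0",
)

```text
clock: 29.8
tool_pos: [0.4887, 0.1327, 0.2574]
eef_rot: [3.134, -0.202, -0.006]
wrist_force: [0.0, 0.6, -3.4]
finger_gap: 0.0261
```

```bash
python3 - <<'E'
from h import *
s,R=st();p=s["tool_pos"]
S=cam("side")
cv2.imwrite("pics/s23.png",cv2.resize(S["img"][90:290,120:320,::-1],None,fx=3,fy=3,interpolation=cv2.INTER_CUBIC))
for q in [(-.045,.095,.172),(.055,.095,.172)]: sh(R,w(*q)-p)
E
```

```text
t 29.8 tcp [0.4887 0.1327 0.2574] head -7.39 tiltdeg 0.21 j [ 0.265  0.199  0.029  1.404  0.    -2.748] F [ 0.   0.6 -3.4] gap 0.0261
shift cm xyz [ 5.7  -0.02  8.52]
shift cm xyz [ 1.57e+01 -1.00e-02  8.49e+00]
```

View pics/s23.png

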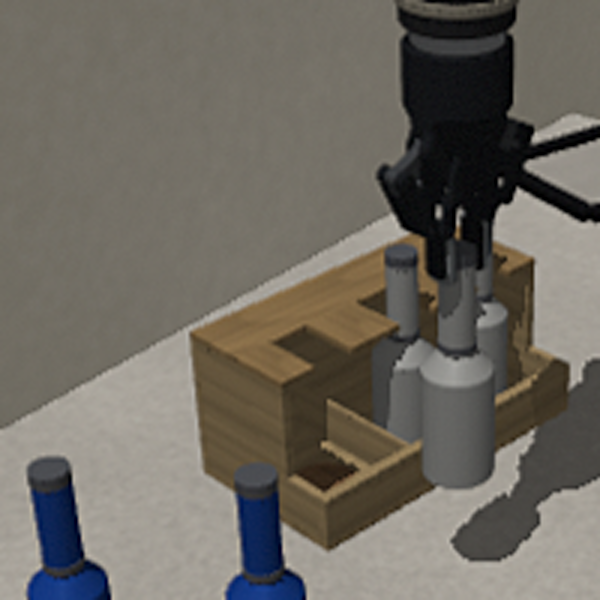

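Request:
carry_out(
  targets="0.5 0 2 0; 1.5 0 4.5 0; 3 0 7 0; 4 0 8.5 0; 5 0 8.5 0; 6 0 8.5 0; 7 0 8.5 0; 8 0 8.5 0; 9 0 8.5 0; 10 0 8.5 0; 11 0 8.5 0; 12 0 8.5 0; 13 0 8.5 0; 14 0 8.5 0; 15 0 8.5 0; 16 0 8.5 0; 16.8 0 8.5 0; 16.8 0 8.5 0",
)

```text
clock: 31.65
tool_pos: [0.6579, 0.1111, 0.1744]
eef_rot: [-3.135, 0.202, -0.002]
wrist_force: [-1.8, 0.0, -0.6]
finger_gap: 0.0256
```

```bash
python3 - <<'E'
from h import *
s,R=st();p=s["tool_pos"]
S=cam("side")
cv2.imwrite("pics/s24.png",cv2.resize(S["img"][90:290,120:320,::-1],None,fx=3,fy=3,interpolation=cv2.INTER_CUBIC))
E
```

```text
t 31.65 tcp [0.6579 0.1111 0.1744] head -7.38 tiltdeg 0.08 j [ 0.167  0.502  0.27   1.338 -0.    -2.845] F [-1.8  0.  -0.6] gap 0.0256
```

View pics/s24.png

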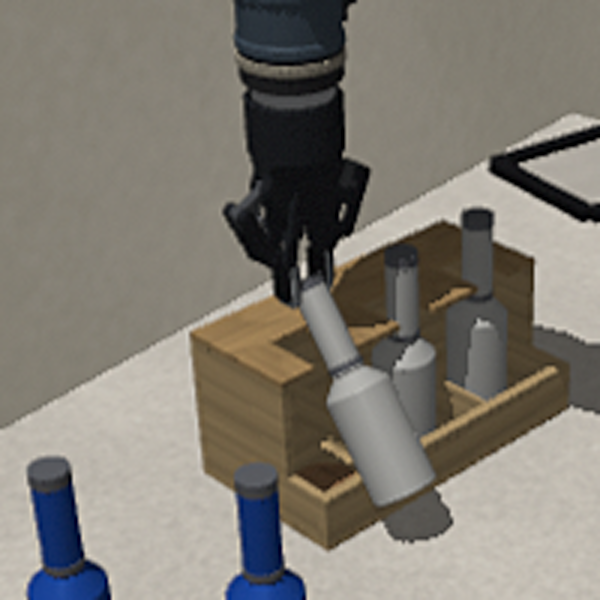

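Request:
carry_out(
  targets="0 0 -0.1 0; 0 0 -0.3 0; 0 0 -0.7 0; 0 0 -1.2 0; 0 0 -1.8 0; 0 0 -2.4 0; 0 0 -3.0 0; 0 0 -3.6 0; 0 0 -4.2 0; 0 0 -4.8 0; 0 0 -5.4 0; 0 0 -6 0; -0.1 0 -6.6 0; -0.3 0 -7.2 0; -0.7 0 -7.8 0; -1.2 0 -8.4 0; -1.9 0 -9 0; -2.7 0 -9.6 0; -3.6 0 -10.2 0; -4.6 0 -10.8 0",
)

```text
clock: 33.7
tool_pos: [0.6099, 0.1173, 0.2829]
eef_rot: [-3.135, 0.201, -0.0]
wrist_force: [0.7, -0.2, -3.7]
finger_gap: 0.0255
```

Request:
carry_out(
  targets="-1.1 0 -0.6 0; -2.3 0 -1 0; -3.5 0 -1 0; -4.8 0 -1 0; -6.1 0 -1 0; -7.4 0 -1 0; -8.7 0 -1 0; -10 0 -1 0; -11.3 0 -1 0; -12.5 0 -1 0; -13.6 0 -1 0; -14.5 0 -1 0; -15 0 -1 0; -15.2 0 -1 0",
)

```text
clock: 35.1
tool_pos: [0.4596, 0.1368, 0.2925]
eef_rot: [-3.135, 0.201, -0.0]
wrist_force: [0.9, 0.1, -3.9]
finger_gap: 0.0256
```

Request:
carry_out(
  targets="0 0 0 0.03; 0 0 0 0.1; 0 0 0 0.2; 0 0 0 0.33; 0 0 0 0.47; 0 0 0 0.61; 0 0 0 0.75; 0 0 0 0.89; 0 0 0 1.03; 0 0 0 1.17; 0 0 0 1.31; 0 0 0 1.45; 0 0 0 1.59; 0 0 0 1.73; 0 0 0 1.87; 0 0 0 2.01; 0 0 0 2.15; 0 0 0 2.29; 0 0 0 2.43; 0 0 0 2.57",
)

```text
clock: 37.1
tool_pos: [0.4602, 0.1366, 0.292]
eef_rot: [0.679, -3.067, -0.0]
wrist_force: [0.3, -0.4, -3.6]
finger_gap: 0.0258
```

Request:
carry_out(
  targets="0 0 0 0.14; 0 0 0 0.28; 0 0 0 0.4; 0 0 0 0.5; 0 0 0 0.55; 0 0 0 0.57; 0 0 0 0.57",
)

```text
clock: 37.8
tool_pos: [0.4601, 0.1366, 0.2921]
eef_rot: [-0.2, -3.135, -0.0]
wrist_force: [0.4, 0.8, -3.3]
finger_gap: 0.0255
```

```bash
python3 - <<'E'
from h import *
s,R=st()
M=np.linalg.inv(C);print("caddy",(M@np.r_[s["tool_pos"],1]).round(4))
S=cam("side")
im=cv2.resize(S["img"][60:260,160:360,::-1],None,fx=3,fy=3,interpolation=cv2.INTER_CUBIC).copy()
for th,col in((-15,(0,255,0)),(-22,(0,0,255)),(-30,(255,0,0))):
    q=[proj(S,tilted(s["tool_pos"],np.radians(th),h,.165))[0]+[-.8,1.8] for h in(0,.107,.165)]
    q=[tuple(int(v) for v in ((a-[160,60])*3+1)) for a in q]
    cv2.line(im,q[0],q[2],col,1);cv2.circle(im,q[1],3,col,1)
cv2.imwrite("pics/s25.png",im)
E
```

```text
t 37.8 tcp [0.4601 0.1366 0.2921] head 172.71 tiltdeg 0.03 j [0.289 0.146 0.05  1.475 0.    0.416] F [ 0.4  0.8 -3.3] gap 0.0255
caddy [-0.1305  0.095   0.2921  1.    ]
```

View pics/s25.png

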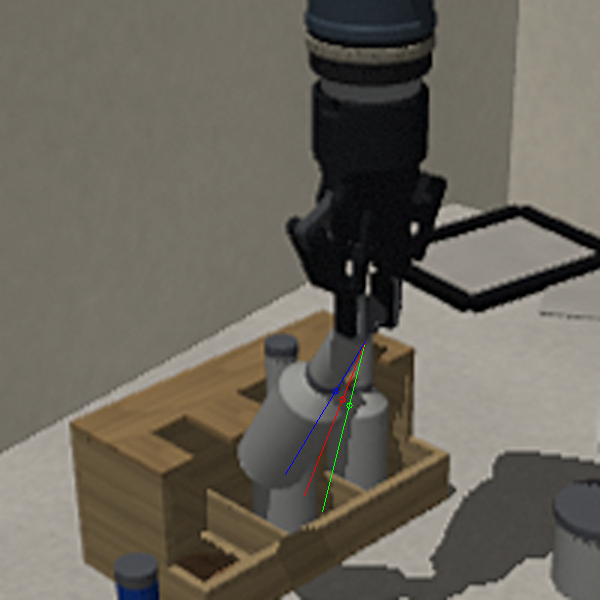

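This time the lean held at about 33°. Moving along the entry line to half-way.

Request:
carry_out(
  targets="-0.2 0 0.2 0; -0.7 0 0.7 0; -1.4 0 1.5 0; -2.1 0 2.5 0; -2.8 0 3.5 0; -3.5 0 4.4 0; -4.1 0 5.2 0; -4.5 0 5.7 0; -4.5 0 5.7 0",
)

```text
clock: 38.75
tool_pos: [0.5048, 0.1308, 0.2344]
eef_rot: [-0.199, -3.134, 0.001]
wrist_force: [-0.4, -0.3, -3.1]
finger_gap: 0.026
```

```bash
python3 - <<'E'
from h import *
s,R=st()
M=np.linalg.inv(C);print("caddy",(M@np.r_[s["tool_pos"],1]).round(4))
S=cam("side")
im=cv2.resize(S["img"][90:290,140:340,::-1],None,fx=3,fy=3,interpolation=cv2.INTER_CUBIC).copy()
for th,col in((-26,(0,255,0)),(-30,(0,0,255)),(-34,(255,0,0))):
    q=[proj(S,tilted(s["tool_pos"]+[0,0,.013],np.radians(th),h,.178))[0]+[-.8,1.8] for h in(0,.107,.165)]
    q=[tuple(int(v) for v in ((a-[140,90])*3+1)) for a in q]
    cv2.line(im,q[0],q[2],col,1);cv2.circle(im,q[1],3,col,1)
cv2.imwrite("pics/s26.png",im)
E
```

```text
t 38.75 tcp [0.5048 0.1308 0.2344] head 172.72 tiltdeg 0.08 j [0.254 0.229 0.009 1.352 0.    0.381] F [-0.4 -0.3 -3.1] gap 0.026
caddy [-0.0854  0.095   0.2344  1.    ]
```

View pics/s26.png

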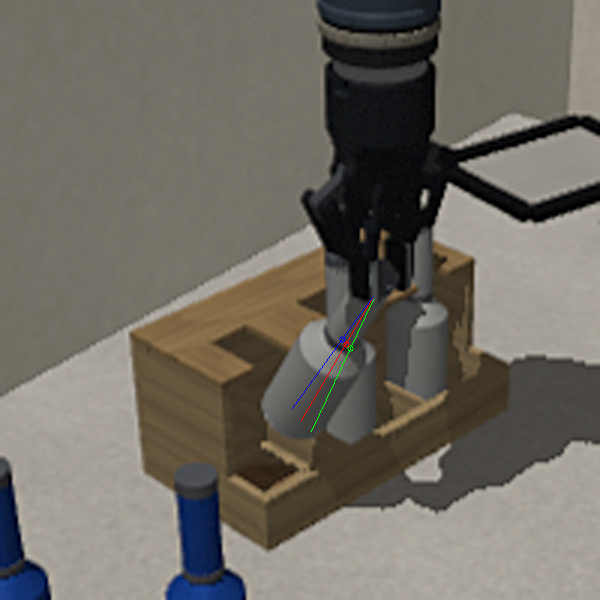

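Request:
carry_out(
  targets="-0.2 0 0.3 0; -0.7 0 1.1 0; -1.3 0 2 0; -1.9 0 3 0; -2.6 0 4 0; -3.2 0 5 0; -3.6 0 5.6 0; -3.6 0 5.6 0",
)

```text
clock: 39.6
tool_pos: [0.5403, 0.1262, 0.178]
eef_rot: [-0.199, -3.133, 0.001]
wrist_force: [0.1, -0.4, -2.8]
finger_gap: 0.0259
```

```bash
python3 - <<'E'
from h import *
s,R=st()
M=np.linalg.inv(C);print("caddy",(M@np.r_[s["tool_pos"],1]).round(4))
S=cam("side")
im=cv2.resize(S["img"][110:290,140:320,::-1],None,fx=4,fy=4,interpolation=cv2.INTER_CUBIC).copy()
for th,col in((-26,(0,255,0)),(-30,(0,0,255)),(-34,(255,0,0))):
    q=[proj(S,tilted(s["tool_pos"]+[0,0,.013],np.radians(th),h,.178))[0]+[-.8,1.8] for h in(0,.107,.165)]
    q=[tuple(int(v) for v in ((a-[140,110])*4+1)) for a in q]
    cv2.circle(im,q[1],3,col,1)
cv2.imwrite("pics/s27.png",im)
E
```

```text
t 39.6 tcp [0.5403 0.1262 0.178 ] head 172.72 tiltdeg 0.11 j [ 0.229  0.308 -0.027  1.238  0.     0.357] F [ 0.1 -0.4 -2.8] gap 0.0259
caddy [-0.0496  0.0951  0.178   1.    ]
```

View pics/s27.png

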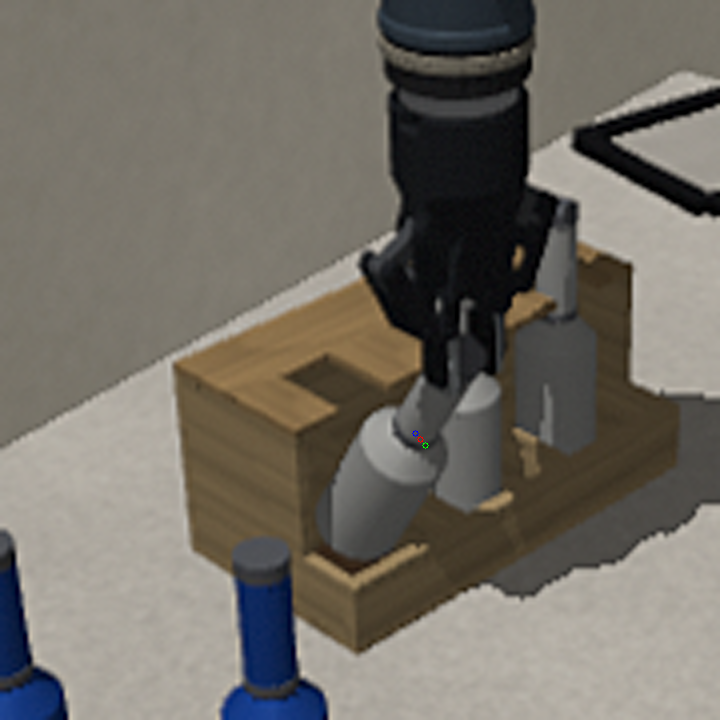

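Request:
carry_out(
  targets="-0.2 0 0.5 0; -0.4 0 1.1 0; -0.6 0 1.7 0; -0.7 0 2.1 0; -0.7 0 2.4 0; -0.7 0 2.4 0",
)

```text
clock: 40.25
tool_pos: [0.547, 0.1256, 0.1551]
eef_rot: [-0.199, -3.135, -0.0]
wrist_force: [-0.8, 0.3, -2.8]
finger_gap: 0.0262
```

```bash
python3 - <<'E'
from h import *
s,R=st()
M=np.linalg.inv(C);print("caddy",(M@np.r_[s["tool_pos"],1]).round(4))
S=cam("side")
im=cv2.resize(S["img"][110:290,140:320,::-1],None,fx=4,fy=4,interpolation=cv2.INTER_CUBIC).copy()
for th,col in((-26,(0,255,0)),(-30,(0,0,255)),(-34,(255,0,0))):
    q=[proj(S,tilted(s["tool_pos"]+[0,0,.013],np.radians(th),h,.178))[0]+[-.8,1.8] for h in(0,.107,.165)]
    q=[tuple(int(v) for v in ((a-[140,110])*4+1)) for a in q]
    cv2.circle(im,q[1],3,col,1)
cv2.imwrite("pics/s28.png",im)
E
```

```text
t 40.25 tcp [0.547  0.1256 0.1551] head 172.74 tiltdeg 0.03 j [ 0.226  0.329 -0.056  1.186  0.     0.352] F [-0.8  0.3 -2.8] gap 0.0262
caddy [-0.0429  0.0953  0.1551  1.    ]
```

View pics/s28.png

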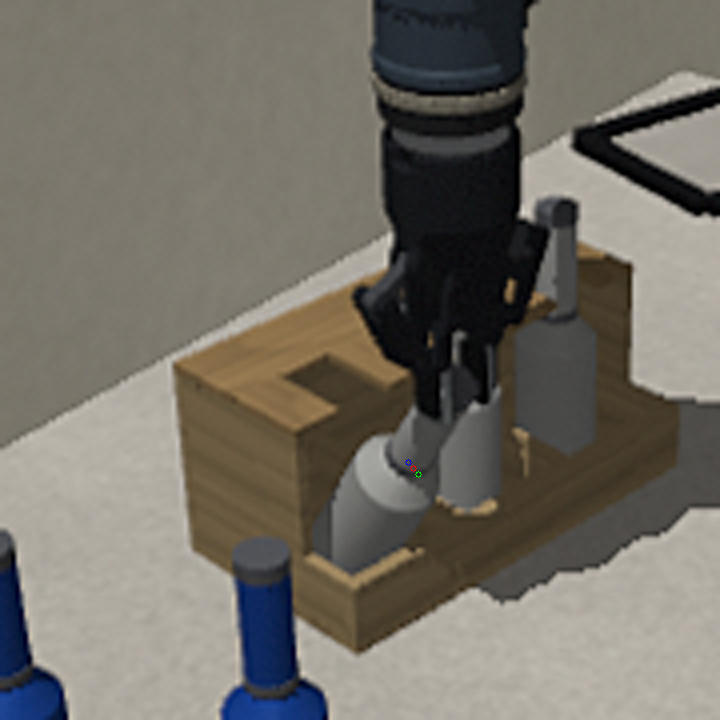

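Request:
carry_out(
  targets="0 0 0.3 0; -0.4 0 0.2 0; -1.2 0 -0.2 0; -2.4 0 -0.65 0; -3.4 0 -0.9 0; -4.5 0 -1.1 0; -4.5 0 -1.1 0",
)

```text
clock: 41.0
tool_pos: [0.5934, 0.1197, 0.1662]
eef_rot: [0.2, 3.134, 0.0]
wrist_force: [0.3, -0.6, -3.7]
finger_gap: 0.0259
```

```bash
python3 - <<'E'
from h import *
s,R=st()
M=np.linalg.inv(C);print("caddy",(M@np.r_[s["tool_pos"],1]).round(4))
S=cam("side")
im=cv2.resize(S["img"][110:290,140:320,::-1],None,fx=4,fy=4,interpolation=cv2.INTER_CUBIC).copy()
for th,col in((-10,(0,255,0)),(-18,(0,0,255)),(-25,(255,0,0))):
    q=[proj(S,tilted(s["tool_pos"]+[0,0,.013],np.radians(th),h,.178))[0]+[-.8,1.8] for h in(0,.107,.165)]
    q=[tuple(int(v) for v in ((a-[140,110])*4+1)) for a in q]
    cv2.circle(im,q[1],3,col,1)
cv2.imwrite("pics/s29.png",im)
E
```

```text
t 41.0 tcp [0.5934 0.1197 0.1662] head 172.7 tiltdeg 0.06 j [ 0.199  0.396  0.076  1.25  -0.     0.326] F [ 0.3 -0.6 -3.7] gap 0.0259
caddy [0.0039 0.0955 0.1662 1.    ]
```

View pics/s29.png

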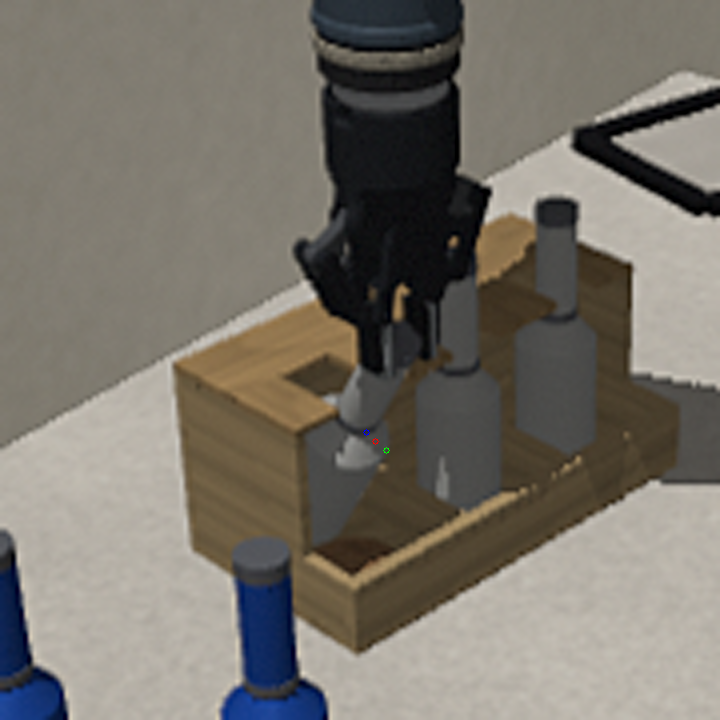

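It was dragged without touching the floor. I'll reverse, then lower until the floor is felt.

Request:
carry_out(
  targets="1.1 0 0.2 0; 2.1 0 0.45 0; 3.3 0 0.9 0; 4.1 0 1.3 0; 4.8 0 1.5 0; 4.9 0 1.7 0; 4.9 0 1.9 0; 4.9 0 2 0; 4.9 0 2 0",
)

```text
clock: 41.95
tool_pos: [0.5428, 0.1267, 0.1501]
eef_rot: [0.198, 3.133, 0.003]
wrist_force: [-14.2, 0.1, 34.1]
finger_gap: 0.0257
```

```bash
python3 - <<'E'
from h import *
s,R=st()
M=np.linalg.inv(C);print("caddy",(M@np.r_[s["tool_pos"],1]).round(4))
E
```

```text
t 41.95 tcp [0.5428 0.1267 0.1501] head 172.77 tiltdeg 0.19 j [ 2.290e-01  3.230e-01 -7.900e-02  1.167e+00  1.000e-03  3.550e-01] F [-14.2   0.1  34.1] gap 0.0257
caddy [-0.0473  0.0959  0.1501  1.    ]
```

Request:
carry_out(
  targets="-0.2 0 -0.2 0; -0.5 0 -0.3 0; -1.0 0 -0.5 0; -1.0 0 -0.5 0",
)

```text
clock: 42.35
tool_pos: [0.5532, 0.1254, 0.155]
eef_rot: [0.198, 3.133, 0.003]
wrist_force: [-13.7, 0.5, 31.1]
finger_gap: 0.0255
```

```bash
python3 - <<'E'
from h import *
s,R=st()
M=np.linalg.inv(C);print("caddy",(M@np.r_[s["tool_pos"],1]).round(4))
S=cam("side")
im=cv2.resize(S["img"][110:290,140:320,::-1],None,fx=4,fy=4,interpolation=cv2.INTER_CUBIC).copy()
for th,col in((-18,(0,255,0)),(-25,(0,0,255)),(-34,(255,0,0))):
    q=[proj(S,tilted(s["tool_pos"]+[0,0,.013],np.radians(th),h,.178))[0]+[-.8,1.8] for h in(0,.107,.165)]
    q=[tuple(int(v) for v in ((a-[140,110])*4+1)) for a in q]
    cv2.circle(im,q[1],3,col,1)
cv2.imwrite("pics/s30.png",im)
E
```

```text
t 42.35 tcp [0.5532 0.1254 0.155 ] head 172.75 tiltdeg 0.19 j [ 2.220e-01  3.360e-01 -4.500e-02  1.186e+00  1.000e-03  3.490e-01] F [-13.7   0.5  31.1] gap 0.0255
caddy [-0.0368  0.0959  0.155   1.    ]
```

View pics/s30.png

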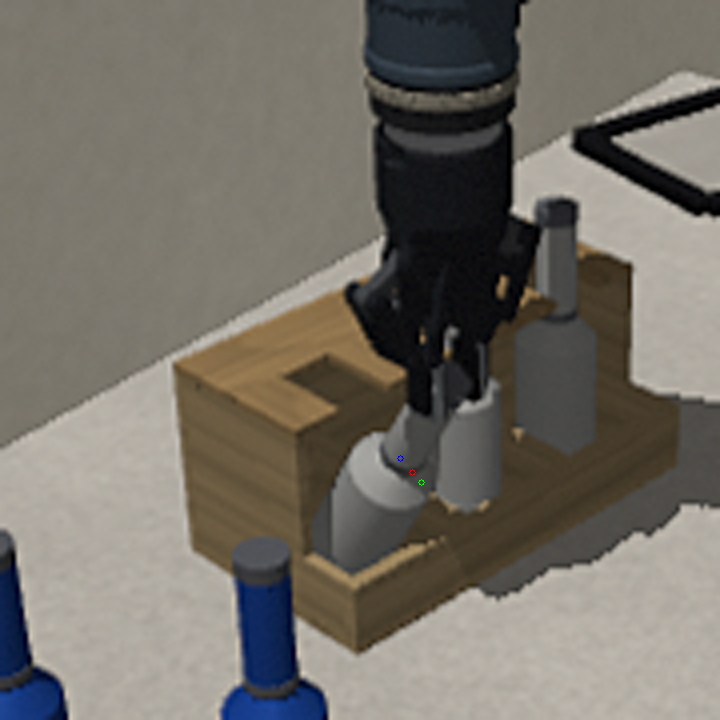

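Request:
carry_out(
  targets="-0.7 0 -0.35 0; -1.5 0 -0.65 0; -2.2 0 -0.85 0; -2.9 0 -1.0 0; -3.65 0 -1.1 0; -3.65 0 -1.1 0",
)

```text
clock: 43.0
tool_pos: [0.5905, 0.1208, 0.1647]
eef_rot: [0.199, 3.132, 0.003]
wrist_force: [-5.3, 1.6, 17.9]
finger_gap: 0.0263
```

```bash
python3 - <<'E'
from h import *
s,R=st()
M=np.linalg.inv(C);print("caddy",(M@np.r_[s["tool_pos"],1]).round(4))
S=cam("side")
im=cv2.resize(S["img"][110:290,140:320,::-1],None,fx=4,fy=4,interpolation=cv2.INTER_CUBIC).copy()
for th,col in((-10,(0,255,0)),(-18,(0,0,255)),(-25,(255,0,0))):
    q=[proj(S,tilted(s["tool_pos"]+[0,0,.013],np.radians(th),h,.178))[0]+[-.8,1.8] for h in(0,.107,.165)]
    q=[tuple(int(v) for v in ((a-[140,110])*4+1)) for a in q]
    cv2.circle(im,q[1],3,col,1)
cv2.imwrite("pics/s31.png",im)
E
```

```text
t 43.0 tcp [0.5905 0.1208 0.1647] head 172.74 tiltdeg 0.21 j [2.01e-01 3.91e-01 6.40e-02 1.24e+00 1.00e-03 3.28e-01] F [-5.3  1.6 17.9] gap 0.0263
caddy [8.000e-04 9.620e-02 1.647e-01 1.000e+00]
```

View pics/s31.png

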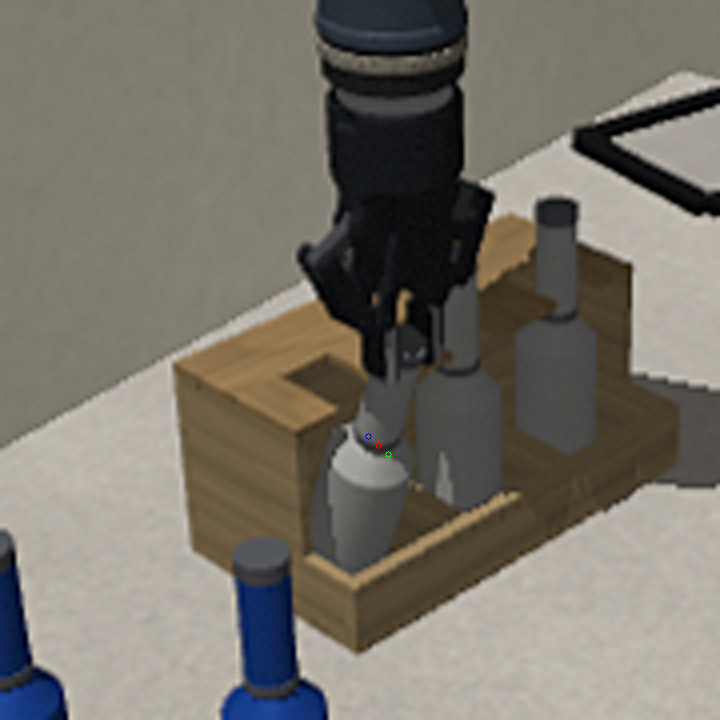

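It is uprighting now (about 18° left). Finishing the arc.

Request:
carry_out(
  targets="-0.9 0 -0.1 0; -1.7 0 -0.2 0; -2.5 0 -0.25 0; -3.3 0 -0.25 0; -4.1 0 -0.2 0; -4.9 0 -0.1 0; -5.6 0 0 0; -5.7 0 0 0; -5.7 0 0 0",
)

```text
clock: 43.95
tool_pos: [0.6481, 0.1133, 0.1659]
eef_rot: [0.199, 3.129, 0.003]
wrist_force: [-2.3, -0.3, 20.4]
finger_gap: 0.0261
```

```bash
python3 - <<'E'
from h import *
s,R=st()
M=np.linalg.inv(C);print("caddy",(M@np.r_[s["tool_pos"],1]).round(4))
S=cam("side")
im=cv2.resize(S["img"][110:290,140:320,::-1],None,fx=4,fy=4,interpolation=cv2.INTER_CUBIC).copy()
cv2.imwrite("pics/s32.png",im)
E
```

```text
t 43.95 tcp [0.6481 0.1133 0.1659] head 172.72 tiltdeg 0.38 j [0.173 0.483 0.218 1.299 0.    0.3  ] F [-2.3 -0.3 20.4] gap 0.0261
caddy [0.0589 0.0962 0.1659 1.    ]
```

View pics/s32.png

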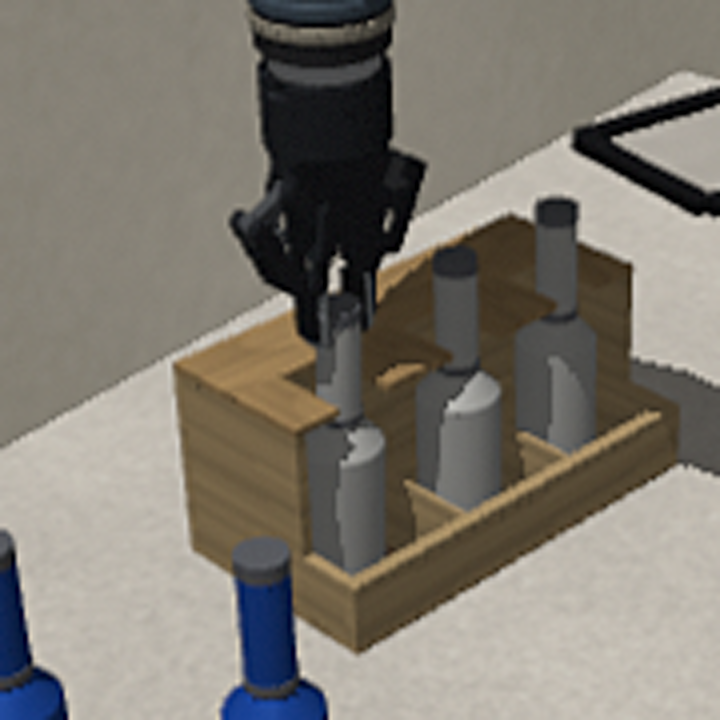

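Request:
carry_out(
  targets="0 0 -0.1 0; 0 0 -0.1 0; 0 0 -0.1 0; 0 0 -0.1 0; 0 0 -0.1 0; 0 0 -0.1 0; 0 0 -0.1 0; 0 0 -0.1 0",
  jaw=-1,
)

```text
clock: 44.8
tool_pos: [0.6459, 0.113, 0.1633]
eef_rot: [-0.199, -3.135, -0.0]
wrist_force: [0.2, -0.9, -1.1]
finger_gap: 0.0852
```

Request:
carry_out(
  targets="0 0 -2 0; 0 0 -5 0; 0 0 -9 0; 0 0 -13 0; 3 0 -16 0; 7 0 -17 0; 11 0 -17 0; 15 0 -17 0; 19 0 -17 0; 22 0 -17 0; 22 0 -17 0",
)

```text
clock: 45.9
tool_pos: [0.4246, 0.1409, 0.3346]
eef_rot: [0.197, 3.134, 0.001]
wrist_force: [-0.0, 0.2, 0.5]
finger_gap: 0.0856
```

Request:
carry_out(
  targets="0 3 0 0; 0 6 0 0; 0 10 0 0; 0 14 0 0; 0 18 0 0; 0 22 0 0; 0 26 0 0; 0 30 0 0; 0 33 0 0; 0 33 0 0",
)

```text
clock: 46.9
tool_pos: [0.4701, 0.4719, 0.3304]
eef_rot: [-0.195, -3.134, 0.002]
wrist_force: [-0.1, -0.2, -1.3]
finger_gap: 0.0854
```

```bash
python3 - <<'E'
from h import *
s,R=st()
T=cam("top");S=cam("side")
cv2.imwrite("pics/s33.png",S["img"][:,:,::-1]);cv2.imwrite("pics/t33.png",T["img"][:,:,::-1])
crop(S,"s33c",170,120,160,150,5);crop(T,"t33c",190,105,180,130,4)
E
```

```text
t 46.9 tcp [0.4701 0.4719 0.3304] head 172.88 tiltdeg 0.11 j [7.870e-01 5.130e-01 6.860e-01 1.745e+00 1.000e-03 9.110e-01] F [-0.1 -0.2 -1.3] gap 0.0854
```

View pics/s33c.png

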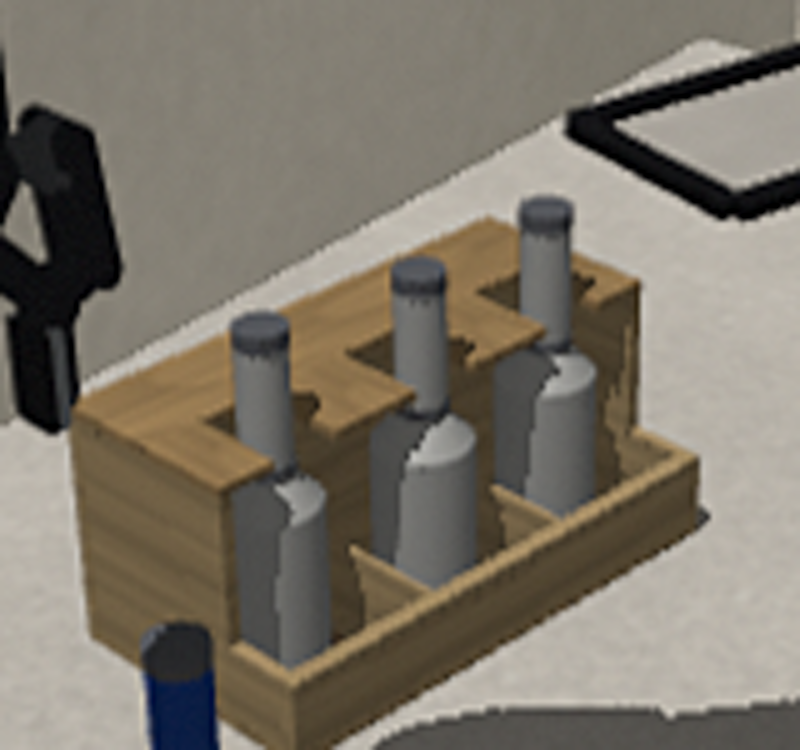

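View pics/t33c.png

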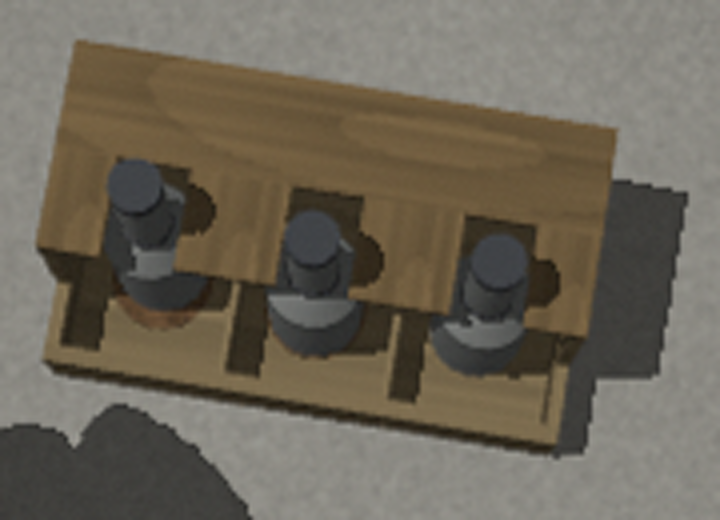

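View pics/t33.png

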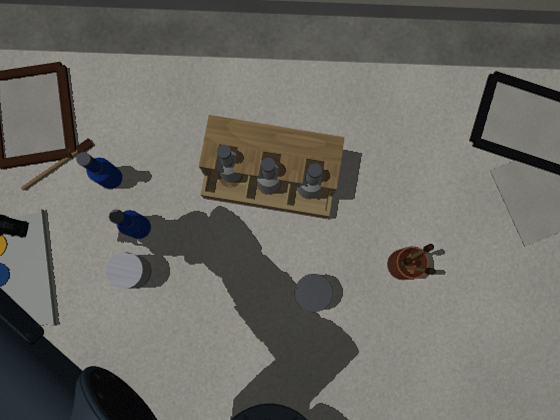

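```bash
python3 - <<'E'
from h import *
T=cam("top");S=cam("side");M=np.linalg.inv(C)
for n,tp,sp,rg in(("left",(135,187),(260,322),(286,472)),("mid",(313,236),(418,269),(431,412)),("stowed",(499,261),(547,207),(556,345))):
    t=np.array(tp)/4+[190,105]-.4; X=back(T,t,.198)
    o=np.array(sp)/5+[170,120]-.4; r=np.array(rg)/5+[170,120]-.4
    a=proj(S,X)[0]; b=proj(S,X-[0,0,.083])[0]
    print(n,(M@np.r_[X,1]).round(4),"pred",a.round(1),(b-a).round(2),"obs",o.round(1),(r-o).round(2))
E
```

```text
left [0.0646 0.0949 0.198  1.    ] pred [222.3 183.5] [ 1.69 29.59] obs [221.6 184. ] [ 5.2 30. ]
mid [5.38e-02 9.00e-04 1.98e-01 1.00e+00] pred [253.5 172.2] [ 0.63 28.78] obs [253.2 173.4] [ 2.6 28.6]
stowed [ 0.0562 -0.095   0.198   1.    ] pred [279.  160.1] [-0.17 27.87] obs [279. 161.] [ 1.8 27.6]
```

```bash
python3 - <<'E'
from h import *
S=cam("side")
a=cv2.resize(S["img"][170:265,205:255,::-1],None,fx=6,fy=6,interpolation=cv2.INTER_CUBIC)
b=cv2.resize(S["img"][150:245,240:290,::-1],None,fx=6,fy=6,interpolation=cv2.INTER_CUBIC)
cv2.imwrite("pics/s34.png",np.hstack([a,b]))
X=w(.0646,.0949,0);Y=w(.054,.001,0)
for P in(X,Y): print([proj(S,P+[0,0,z])[0].round(1).tolist() for z in(.198,.115,.1,.05)])
E
```

```text
[[222.3, 183.5], [224.0, 213.1], [224.3, 218.2], [225.3, 234.9]]
[[253.4, 172.2], [254.0, 201.0], [254.2, 206.0], [254.5, 222.3]]
```

View pics/s34.png

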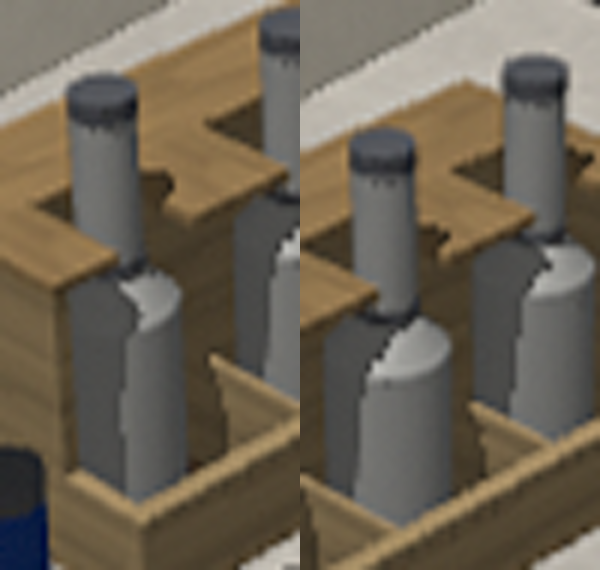

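```bash
python3 -c "
from workcell import *
print(job_done(), get_state()['clock'])"
```

```text
the job is handed in; nothing more can be done
the job is handed in; nothing more can be done
```

Both loose bottles are in the caddy, and I handed the job in at about 47 s on the robot's clock, with no verdict reported. The right-hand bottle is in the middle bay and the left-hand one in the left bay.

**How:** The moves only allow shifts and turns about the vertical tool axis. I gripped each spout, leaned the bottle by pushing its body against the front wall, turned it half round, slid it in underside first and stood it up on the floor.

**What went wrong on the way:**
- The first bottle's lean sagged from about 30° to 20°, so I tilted it again; it went in at about 22°.
- The second bottle first dragged above the floor. On the retry, pressing it down gave about 34 N at the wrist before it came upright.

**Last checks:**
- **Position:** the spout tops measure at caddy x 65, y 95 mm (left), x 54, y 1 mm (middle) and x 56, y -95 mm (the bottle that was there from the start).
- **Upright:** my first side-view reading suggested about 3° of lean on the left bottle. A closer crop showed I had misread a partly hidden ring; the spout's edges match a vertical bottle.
- **Everything else:** the tin, tub and brush pot look unmoved in the top view, and the gripper was open and clear of everything.
- **Cameras:** the two cameras disagree by about 2 pixels, roughly their stated calibration error.

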